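# Weigh out the arcade token float

## Task

Make up the token float for the arcade machine on the token scale. First free the locked scale by pulling its lock plunger up and turning it clockwise until it stays up in its rest notch, and let go; then lay brass token cassettes (they are not equally full) on the scale pan one at a time, stopping once the pointer comes to rest within the dark target band. Finally put every cassette that is left over into the wooden tray, leaving the mug, the rod handle and the puck alone.

Things in the scene. Friction and masses are not known exactly. Their poses are not given: they have to be found in the camera images.
- plunger_grip (a point): Centre of the black T-bar grip of the scale's lock plunger: a bar 60 mm long (along this point's x axis), 14 mm wide (along its y), 20 mm high (10 mm above and below this point), with free air 20 mm high under the bar all round its 12 mm stem, then a dark steel collar 44 mm across. About 100 mm above the counter when locked; its axis is vertical. The point turns with the bar.
- plunger (a joint): Lift of the lock plunger, m: 0 locked (down), 0.022 pulled up to its stop. A spring pushes it down: 4 N at the bottom, 9 N at the top. It must be above 0.014 to be turned (a cross pin under the bar must clear two ridges of the collar); let go over the rest notch it sinks back to 0.010 and stays there. Let go short of the notch it springs back down to 0 or stays on a ridge.
- plunger_twist (a joint): Turn of the plunger's grip, rad, growing clockwise seen from above: 0 in the locked slot, 1.22 in the rest notch, stop at 1.36. Turns easily when lifted.
- pan_floor (a point): Centre of the inner floor of the steel scale pan: 4 mm walls, rim 10 mm above the floor; inside 176 mm (along x) by 130 mm (along y). Floor 80 mm above the counter when empty, sinks 20 mm per rad of the pointer. Four cassettes fit two by two, length along x. Beside it (+y) a head 45 mm high carries dial and plunger, whose bar tops out at 121 mm at rest: keep gripper and wrist clear of it.
- pointer (a joint): Angle of the pointer over the dial beside the pan, rad, growing clockwise from above in proportion to the weight on the pan; 0 empty (or locked: it then stays near 0 whatever the load). One cassette adds 0.27 to 0.48 rad. The dark target band runs from 1.0 to 1.5 rad; adding cassettes until the pointer first reaches 1.0 leaves it in the band (three or four cassettes). Settles in about half a second.
- pointer_tip (a point): Tip of the black pointer, 66 mm long, that sweeps over the white dial.
- tray_floor (a point): Centre of the inner floor of the dark wooden storage tray, fixed to the counter: walls 4 mm thick, rim 10 mm above this point; inside 122 mm (along x) by 232 mm (along y); floor 4 mm above the counter. Empty at the start; four cassettes fit side by side along y with their length along x.
- cassette0_c (a point): Centre of a token cassette, loose: a square bar 72 mm long (x axis) by 32 by 32 mm, a grey frame filled with brass tokens; 0.15 to 0.26 kg. Lies on the counter at the start. Some of the seven are absent.
- cassette1_c (a point): Centre of a token cassette, loose: a square bar 72 mm long (x axis) by 32 by 32 mm, a grey frame filled with brass tokens; 0.15 to 0.26 kg. Lies on the counter at the start. Some of the seven are absent.
- cassette2_c (a point): Centre of a token cassette, loose: a square bar 72 mm long (x axis) by 32 by 32 mm, a grey frame filled with brass tokens; 0.15 to 0.26 kg. Lies on the counter at the start. Some of the seven are absent.
- cassette3_c (a point): Centre of a token cassette, loose: a square bar 72 mm long (x axis) by 32 by 32 mm, a grey frame filled with brass tokens; 0.15 to 0.26 kg. Lies on the counter at the start. Some of the seven are absent.
- cassette4_c (a point): Centre of a token cassette, loose: a square bar 72 mm long (x axis) by 32 by 32 mm, a grey frame filled with brass tokens; 0.15 to 0.26 kg. Lies on the counter at the start. Some of the seven are absent.
- cassette5_c (a point): Centre of a token cassette, loose: a square bar 72 mm long (x axis) by 32 by 32 mm, a grey frame filled with brass tokens; 0.15 to 0.26 kg. Lies on the counter at the start. Some of the seven are absent.
- cassette6_c (a point): Centre of a token cassette, loose: a square bar 72 mm long (x axis) by 32 by 32 mm, a grey frame filled with brass tokens; 0.15 to 0.26 kg. Lies on the counter at the start. Some of the seven are absent.
- mug: White mug, 76 mm wide, 80 mm high, beyond the work. Leave alone. Origin at its underside.
- rod_handle: Wooden rod handle, 110 mm long, 30 mm thick, beyond the work. Leave alone. Origin at its underside.
- puck: White puck, 64 mm across, 20 mm high, beyond the work. Leave alone. Origin at its underside.
Mind the look-alikes: they are no part of the job. What is shaped like the part that bears cassette3_c but blue or purple is not meant.

How it is judged:
By the outcome, as a careful person would: the job done as asked, in the order asked, and still so for the second after the job is handed in, with the robot touching nothing.
Of cassette0, cassette1, cassette2, cassette3, cassette4, cassette5, cassette6 only 5 to 7 are there at a start; the rules pass over those that are not, and their reading is None.
At some moment in a run one of cassette0, cassette1, cassette2, cassette3, cassette4, cassette5, cassette6 may be knocked a few centimetres aside while the robot is not near it.
Once in a run the grip may slacken for a moment while it holds something.
It also fails if it takes over 210 s, if anything falls off the work surface, if the arm or the gripper's body presses on something with over 40 N, if the wrist force passes 120 N, or if a joint passes its speed limit or range.

## Robot

A 6-joint arm with a two-finger parallel gripper is mounted at the origin on the work surface. World frame = base frame: x ahead of the robot, y to its left, z up, the work surface at z = 0. Lengths are in m, angles in rad, forces in N, time in s.
With the tool pointing down it reaches from about 0.35 to 0.975 m from the base axis. Payload 4.9 kg.
Tool frame: the origin (TCP) lies on the centre line of the jaws, within the pads' length; the fingertips stand 14 mm ahead of it and the grasp point (between the pads) lies 5 mm behind it (manip.nose_length is the distance from the TCP to the fingertips, in m); z points along the fingers, y is the line along which they close (so a half turn about z gives the same grasp; the last joint's range is limited). The gripper opens to 85 mm and grips with 20 to 120 N. Pads are 22 mm wide; open, the fingers measure 114 mm over their backs; the gripper's body (76 mm by 85 mm) begins 54 mm behind the grasp point. The pads swing forward as they close: fully open they stand 13 mm farther back than shut.
Start: joints at [1.208, 0.053, 1.613, -0, 1.476, -0.119], TCP at [0.151, 0.607, 0.245] pointing down, gripper open.
Joint ranges: [-3.01, 3.01], [-1.01, 2.22], [0.06, 2.58], [-1.02, 4.17], [0.09, 2.62], [-3.14, 3.14]. Speed limits (rad/s): [2.57, 2.57, 3.14, 3.14, 3.14, 3.14].

## Interface

Orientations are given as a unit quaternion [w, x, y, z].
In Python, from plant import manip, imaging gives the robot as it stands.
- The arm moves only by the tool play_rows, never from a script. Its argument "commands" is a list of rows, each a list of 6 numbers: the shift along the tool's x, y, z in mm, then the turn, a rotation vector about the tool's x, y, z in degrees. A call has 1 to 5 rows; each row shifts and turns the commanded pose from where the row before left it, along the tool's axes as they then stand; what a row does not reach is not made up. A row lasts 1/12 s, in which the tool goes at most 41.7 mm and 7.16 degrees, less where a joint would pass 70% of its speed; a pose out of reach is approached as far as the arm can. A call is refused whole if a number of a shift passes 41.7 or a number of a turn 7.16, either way. A call with a gripper value outside its range is refused whole. "hand" is the finger opening in mm, from 0 to 85.4, set as the call begins (left out, the last holds). The fingers move at their own pace and stop on an object; the grip force is fixed at half the most. Time passes only in rows, so rows that do not move let the fingers close. It gives the time, the measured TCP pose, the force, the opening and the grip force at its end, in the units of the state.
- manip.state(): the state, without advancing time (a new reading comes with each control period).
- imaging.grab_frame(name): name is "side" or "top" or "wrist"; returns a dict with "image" (420x560x3 uint8, red, green, blue), "fx", "fy", "cx", "cy" (pixels), "R" (3x3) and "t" (3): a world point X has camera coordinates R X + t; the wrist camera has in their place "mount" (4x4, takes a point from camera to tool coordinates, whose origin is the TCP and whose axes are the flange's). Camera axes: x right, y down, z forward; pixel columns grow to the right and rows downward; lengths in m; the calibration is good to about 2 mm. A picture is of the moment at which its call begins: read the wrist's pose just before it. There is no depth.
- manip.job_done(): hands the job in; it is judged then, once.
The state is a dict: "time": time; "joint_pos": joint angles; "joint_vel": joint speeds; "joint_efforts": joint torques, N m; "tool_pos": TCP position; "tool_rot": TCP orientation; "contact_force": force on the tool from outside, world axes, zero at the start; "ft_torque": the same for the moment, N m; "gripper_width": opening from 0.0 (shut) to 1.0 (fully open); "grasp_force": force on a finger pad.
Only numpy, scipy, OpenCV 4.12 (cv2) and the standard library are available. Lean on these libraries where they do the work, as an engineer would, in place of code of your own. Each camera call takes 0.05 s, during which the arm holds its last target. There are 200 camera calls.

## Working session

There is one attempt and no reset: what is moved stays moved. The work goes in short steps, Python scripts to look and compute and a tool call to move; the robot and the scene stay as the last step left them, time stands still between calls to the robot, and variables do not carry over. Pictures are saved under pics/ and viewed, at most 14 in all, crops included, and the job is handed in when it is done.

Besides the shell and the picture viewer there is one more tool, called after "Request:" as a command line: name --pt "numbers of a row" for each row, then --argument value for the rest. play_rows: Moves the arm, as the interface text tells. Its arguments: {"type":"object","properties":{"commands":{"type":"array","items":{"type":"array","items":{"type":"number"}}},"hand":{"type":"number"}},"required":["commands"]}

```bash
ls; mkdir -p pics
python3 - <<'E'
from plant import manip, imaging
import cv2,pickle
print(manip.state(), manip.nose_length)
d={}
for n in ("top","side"):
    f=imaging.grab_frame(n); d[n]=f
    cv2.imwrite(f"pics/{n}0.png",cv2.cvtColor(f["image"],cv2.COLOR_RGB2BGR))
    print(n,f["fx"],f["cx"],f["cy"],f["R"],f["t"])
pickle.dump(d,open("f0.pkl","wb"))
E
```

```text
pics
{'time': 0.0, 'joint_pos': array([ 1.20802008e+00,  5.33580646e-02,  1.61431882e+00, -1.61027321e-06,
        1.47600247e+00, -1.19010010e-01]), 'joint_vel': array([ 4.18440383e-04, -2.75047139e-04, -9.28389409e-04, -1.08221184e-03,
        1.53490118e-03,  1.60865737e-05]), 'joint_efforts': array([ 1.54421876e-03, -3.93671572e+01, -3.70179927e+01, -1.34242509e-05,
        6.82651356e-03, -8.07583206e-06]), 'tool_pos': array([0.1506392 , 0.60595079, 0.24404742]), 'tool_rot': array([-2.48133444e-04,  1.21581430e-01,  9.92580912e-01, -1.01341342e-03]), 'contact_force': array([-0.27351594, -0.52434368,  0.46886107]), 'ft_torque': array([-0.0200901 ,  0.01291973,  0.03808456]), 'grasp_force': 0.0, 'gripper_width': 1.0006722906379735} 0.014
top 537.7205382525497 290.40827410325994 204.42775925526806 [[ 0.02220544 -0.99960638  0.01714664]
 [-0.99859452 -0.02300201 -0.04774823]
 [ 0.04812384 -0.01606227 -0.99871222]] [-0.00391218  0.52993478  1.45698926]
side 471.4514885392791 286.01597536166463 210.8497744675598 [[-0.97920591 -0.20239013 -0.01392901]
 [-0.12929564  0.67551896 -0.72591788]
 [ 0.15632792 -0.70902212 -0.68764032]] [0.53110884 0.13980337 1.0096706 ]
```

View pics/top0.png

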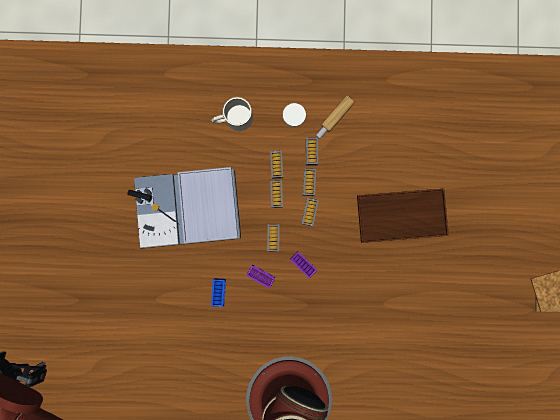

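View pics/side0.png

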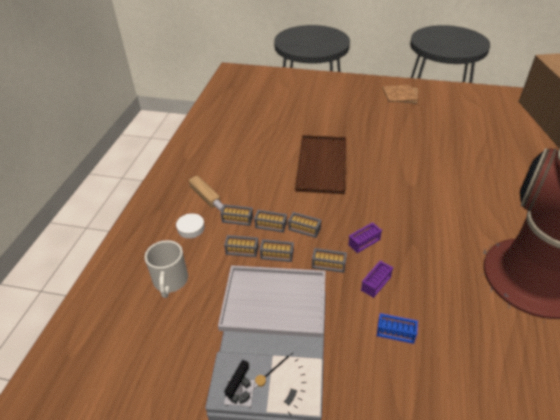

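Top view: brass cassettes at about (276,164), (277,193), (273,238), (312,151), (310,182) and (310,212). Look-alikes are blue at (218,292) and purple at (261,276) and (303,264). Also brass or wood coloured are the rod handle (338,115), the pointer hub (155,207) and the cork (545,292). The pan is at (208,205), the plunger bar at (140,194) and the tray at (402,215). I'll take the six with yellow tokens in a grey frame.

```bash
cat > h.py <<'E'
import numpy as np, cv2, pickle
from plant import manip, imaging
from scipy.spatial.transform import Rotation as Rn
def rot(q): return Rn.from_quat([q[1],q[2],q[3],q[0]]).as_matrix()
def grab(n):
    s=manip.state(); f=imaging.grab_frame(n)
    if n=="wrist":
        T=np.eye(4);T[:3,:3]=rot(s["tool_rot"]);T[:3,3]=s["tool_pos"]
        C=np.linalg.inv(T@np.array(f["mount"])); f["R"],f["t"]=C[:3,:3],C[:3,3]
    return f
def cast(f,p,z):
    p=np.asarray(p,float).reshape(-1,2); R,t=np.array(f["R"]),np.array(f["t"])
    d=np.c_[(p[:,0]-f["cx"])/f["fx"],(p[:,1]-f["cy"])/f["fy"],np.ones(len(p))]@R
    o=-R.T@t; return o+d*((z-o[2])/d[:,2])[:,None]
def proj(f,X):
    c=np.atleast_2d(X)@np.array(f["R"]).T+np.array(f["t"]); return np.c_[c[:,0]/c[:,2]*f["fx"]+f["cx"],c[:,1]/c[:,2]*f["fy"]+f["cy"]]
def blobs(m,amin):
    cs,_=cv2.findContours(m.astype(np.uint8),cv2.RETR_EXTERNAL,cv2.CHAIN_APPROX_NONE)
    return [c[:,0,:] for c in cs if cv2.contourArea(c)>amin]
def rect(f,c,z):
    """centre, dims (long,short) mm, yaw of long axis deg, of a blob on plane z"""
    X=cast(f,c,z)[:,:2]*1000
    (cx,cy),(w,h),a=cv2.minAreaRect(X.astype(np.float32))
    if w<h: w,h,a=h,w,a+90
    return np.round([cx,cy,w,h,(a+90)%180-90],1)
def brass(f):
    h=cv2.cvtColor(f["image"],cv2.COLOR_RGB2HSV)
    m=(h[...,0]>15)&(h[...,0]<32)&(h[...,1]>120)&(h[...,2]>90)
    return cv2.morphologyEx(m.astype(np.uint8),cv2.MORPH_CLOSE,np.ones((5,5)))
def say():
    s=manip.state(); R=rot(s["tool_rot"])
    print("t %.2f"%s["time"],"tcp",np.round(s["tool_pos"]*1000,1),"x-axis yaw %.1f"%np.degrees(np.arctan2(R[1,0],R[0,0])),"down",np.round(R[:,2],3),"q6 %.2f"%s["joint_pos"][5],"F",np.round(s["contact_force"],1),"w %.1f"%(s["gripper_width"]*85.4),"g %.1f"%s["grasp_force"])
    return s
E
python3 - <<'E'
from h import *
d=pickle.load(open("f0.pkl","rb")); f=d["top"]; im=f["image"]
for c in blobs(brass(f),60): print("brass",c.mean(0).round(),rect(f,c,.028))
h=cv2.cvtColor(im,cv2.COLOR_RGB2HSV)
for p in [(208,205),(402,215),(380,260),(140,194),(165,190),(181,210)]: print(p,im[p[1],p[0]],h[p[1],p[0]])
m=(h[...,2]<75); m[:180]=0;m[250:]=0
for c in blobs(m,40): print("dark",c.mean(0).round(),rect(f,c,.014))
m=(h[...,2]<60)&(h[...,1]<120);m[:170]=0;m[250:]=0
for c in blobs(m[:,:180],20): print("black",c.mean(0).round(),rect(f,c,.11))
m=(h[...,1]<60)&(h[...,2]>130);m[:150]=0;m[260:]=0
for c in blobs(m[:,:250],200): print("grey",c.mean(0).round(),rect(f,c,.085))
s=d["side"]; hs=cv2.cvtColor(s["image"],cv2.COLOR_RGB2HSV)
m=(hs[...,2]<60);m[:355]=0
for c in blobs(m[:,:330],20): print("sideblack",c.mean(0).round(),cv2.minAreaRect(c))
a=cv2.resize(im[155:260,120:330],None,fx=3.6,fy=3.6,interpolation=cv2.INTER_CUBIC)
cv2.imwrite("pics/crop0.png",cv2.cvtColor(a,cv2.COLOR_RGB2BGR))
E
```

```text
brass [548. 292.] [ 312.  -686.6  110.3   77.     1.1]
brass [273. 237.] [439.9  53.8  59.7  20.7  -2. ]
brass [310. 212.] [511.1 -44.3  59.5  21.2 -10.1]
brass [276. 194.] [557.9  47.2  58.1  21.    4.7]
brass [309. 182.] [592.5 -41.4  58.4  21.   -2.2]
brass [276. 164.] [639.3  49.2  58.1  21.2   4.9]
brass [312. 150.] [677.3 -45.8  57.5  19.1   1.2]
brass [338. 113.] [ 783.  -115.1  108.4   29.   -39.8]
(208, 205) [174 181 200] [112  33 200]
(402, 215) [80 45 25] [ 11 175  80]
(380, 260) [132  84  42] [ 14 174 132]
(140, 194) [29 27 28] [165  18  29]
(165, 190) [122 135 151] [107  49 151]
(181, 210) [171 177 196] [113  33 196]
dark [398. 218.] [ 507.5 -298.2  240.5  130.6  -84.1]
dark [140. 195.] [542.7 419.9  65.   37.5 -85.3]
black [142. 195.] [537.2 393.2  58.2  34.9 -84.5]
grey [155. 208.] [502.7 357.3 181.7  98.9   7. ]
grey [210. 206.] [520.6 227.4 185.9 154.7   6.9]
sideblack [236. 381.] ((235.86273193359375, 379.88677978515625), (13.710803031921387, 41.04120635986328), 19.536653518676758)
```

View pics/crop0.png

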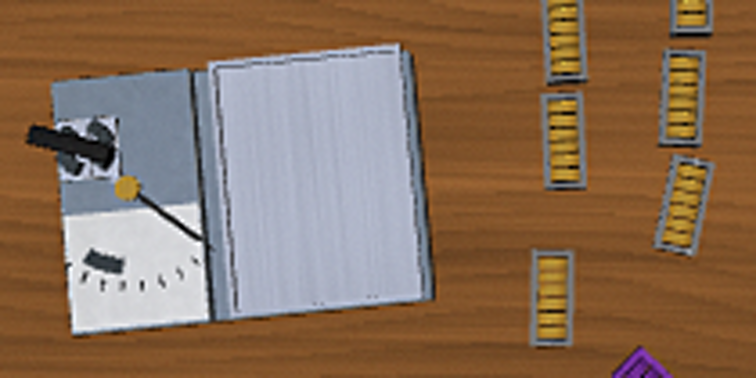

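Run:
```python
from h import *
d=pickle.load(open("f0.pkl","rb")); f=d["top"]; s=d["side"]
e=lambda u,v:(120+u/3.6-.36,155+v/3.6-.36)
P=cast(f,[e(217,67),e(400,53),e(425,298),e(237,310)],.088)*1000
print(P.round(1),P.mean(0).round(1),np.linalg.norm(np.roll(P,-1,0)-P,axis=1).round())
B=cast(f,[e(27,132),e(113,155)],.108)*1000; print("bar",B.round(1),B.mean(0).round(1))
# side: lower-res check of bar centre on plane .1
print("side bar",(cast(s,[(236,380)],.1)*1000).round(1))
hs=s["image"]; a=cv2.resize(hs[345:420,200:340],None,fx=5,fy=5,interpolation=cv2.INTER_CUBIC)
cv2.imwrite("pics/crop1.png",cv2.cvtColor(a,cv2.COLOR_RGB2BGR))
# tray
h=cv2.cvtColor(f["image"],cv2.COLOR_RGB2HSV); m=(h[...,2]<95);m[:180]=0;m[250:]=0;m[:,:340]=0
for c in blobs(cv2.morphologyEx(m.astype(np.uint8),cv2.MORPH_CLOSE,np.ones((7,7))),400): print("tray",rect(f,c,.012))
```

```text
[[600.5 297.3  88. ]
 [613.8 166.2  88. ]
 [437.9 143.4  88. ]
 [426.4 277.5  88. ]] [519.7 221.1  88. ] [132. 177. 135. 175.]
bar [[549.2 425.9 108. ]
 [534.3 364.8 108. ]] [541.7 395.3 108. ]
side bar [[539.1 398.2 100. ]]
tray [ 507.7 -299.4  243.7  132.   -84.1]
```

Request:
play_rows --pt "0 0 0 0 0 -7" --pt "0 0 0 0 0 -7" --pt "0 0 0 0 0 -7" --pt "0 0 0 0 0 -7" --pt "0 0 0 0 0 -7"

```text
time: 0.52
tool_pos: [0.1507, 0.6062, 0.2445]
tool_rot: [-0.0, -0.185, 0.983, -0.001]
contact_force: [0.1, -0.0, -0.1]
gripper_width: 0.994
grasp_force: 0.0
```

Request:
play_rows --pt "0 0 0 0 0 -7" --pt "0 0 0 0 0 -7" --pt "0 0 0 0 0 -7" --pt "0 0 0 0 0 -7" --pt "0 0 0 0 0 -7"

```text
time: 0.93
tool_pos: [0.1507, 0.6062, 0.2445]
tool_rot: [-0.0, -0.472, 0.881, -0.0]
contact_force: [-0.0, 0.1, -0.9]
gripper_width: 0.998
grasp_force: 0.0
```

Request:
play_rows --pt "0 0 0 0 0 -7" --pt "0 0 0 0 0 -7" --pt "0 0 0 0 0 -6" --pt "0 0 0 0 0 0"

```text
time: 1.27
tool_pos: [0.1508, 0.6062, 0.2446]
tool_rot: [-0.001, -0.617, 0.787, -0.0]
contact_force: [0.3, 1.2, 0.6]
gripper_width: 0.993
grasp_force: 0.0
```

Request:
play_rows --pt "9 -33 0 0 0 0" --pt "9 -33 0 0 0 0" --pt "9 -33 0 0 0 0" --pt "9 -33 0 0 0 0" --pt "9 -33 0 0 0 0"

```text
time: 1.68
tool_pos: [0.3011, 0.522, 0.2449]
tool_rot: [-0.0, -0.615, 0.789, -0.0]
contact_force: [0.4, 0.4, -0.0]
gripper_width: 1.001
grasp_force: 0.0
```

Request:
play_rows --pt "9 -33 0 0 0 0" --pt "9 -33 0 0 0 0" --pt "9 -33 0 0 0 0" --pt "9 -33 0 0 0 0" --pt "9 -33 0 0 0 0"

```text
time: 2.1
tool_pos: [0.4506, 0.4383, 0.245]
tool_rot: [-0.0, -0.615, 0.789, 0.0]
contact_force: [1.1, 0.9, -0.1]
gripper_width: 1.0
grasp_force: 0.0
```

Request:
play_rows --pt "5 -33 0 0 0 0" --pt "0 0 0 0 0 0" --pt "0 0 0 0 0 0"

```text
time: 2.35
tool_pos: [0.4813, 0.4256, 0.2446]
tool_rot: [-0.001, -0.614, 0.789, 0.0]
contact_force: [-0.5, 1.1, -0.2]
gripper_width: 0.998
grasp_force: 0.0
```

Run:
```python
from h import *
s=say(); f=grab("wrist"); cv2.imwrite("pics/w1.png",cv2.cvtColor(f["image"],cv2.COLOR_RGB2BGR)); pickle.dump(f,open("w1.pkl","wb"))
print(proj(f,[[.541,.396,.11],s["tool_pos"]]),f["mount"])
h=cv2.cvtColor(f["image"],cv2.COLOR_RGB2HSV)
m=(h[...,2]<50)
for c in blobs(m,300): print(c.mean(0).round(),rect(f,c,.11))
```

```text
t 2.35 tcp [481.3 425.6 244.6] x-axis yaw -104.3 down [-0.001 -0.    -1.   ] q6 -2.28 F [-0.5  1.1 -0.2] w 85.3 g 0.0
[[207.12258874 188.60874973]
 [282.92073777 280.38839583]] [[-2.24927878e-04 -9.58941159e-01 -2.83605013e-01  7.26109470e-02]
 [ 9.99999727e-01 -4.15396418e-04  6.11459242e-04 -1.06458106e-03]
 [-7.04161941e-04 -2.83604797e-01  9.58940990e-01 -1.28753728e-01]
 [ 0.00000000e+00  0.00000000e+00  0.00000000e+00  1.00000000e+00]]
[281. 358.] [520.3 573.2 624.1 192.5 -14.4]
[210. 185.] [537.3 395.   59.7  19.2  77.7]
```

View pics/w1.png

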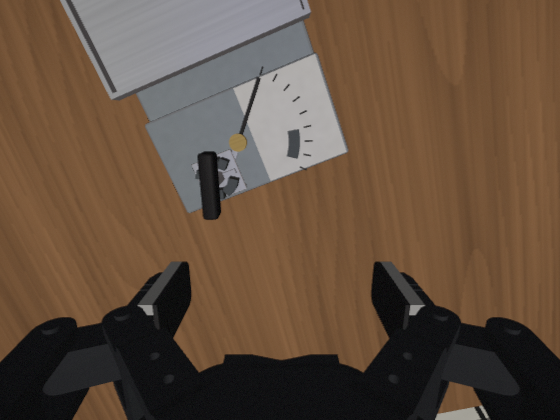

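The wrist view shows the bar at (210,185), the pointer hub at (238,143) and the dark band at (293,143). The bar is at about (539,395).

Request:
play_rows --pt "5 -21 0 0 0 -1.3" --pt "5 -21 0 0 0 0" --pt "5 -21 0 0 0 0" --pt "0 0 0 0 0 0"

```text
time: 2.73
tool_pos: [0.5393, 0.3971, 0.2451]
tool_rot: [0.0, -0.624, 0.781, -0.001]
contact_force: [-0.5, -0.2, 0.6]
gripper_width: 0.998
grasp_force: 0.0
```

Request:
play_rows --pt "0 0 30 0 0 0" --pt "0 0 30 0 0 0" --pt "0 0 30 0 0 0" --pt "0 0 0 0 0 0" --pt "0 0 0 0 0 0" --hand 60

```text
time: 3.15
tool_pos: [0.5355, 0.398, 0.1531]
tool_rot: [-0.003, -0.625, 0.78, 0.001]
contact_force: [-0.6, -0.7, 0.6]
gripper_width: 0.703
grasp_force: 0.0
```

Run:
```python
from h import *
s=say(); f=grab("wrist"); cv2.imwrite("pics/w2.png",cv2.cvtColor(f["image"],cv2.COLOR_RGB2BGR))
print(proj(f,[[.539,.3955,.11],s["tool_pos"]]))
```

```text
t 3.15 tcp [535.5 398.  153.1] x-axis yaw -102.6 down [-0.005 -0.002 -1.   ] q6 -2.39 F [-0.6 -0.7  0.6] w 60.0 g 0.0
[[275.52785847 241.95683226]
 [282.889515   280.43849384]]
```

View pics/w2.png

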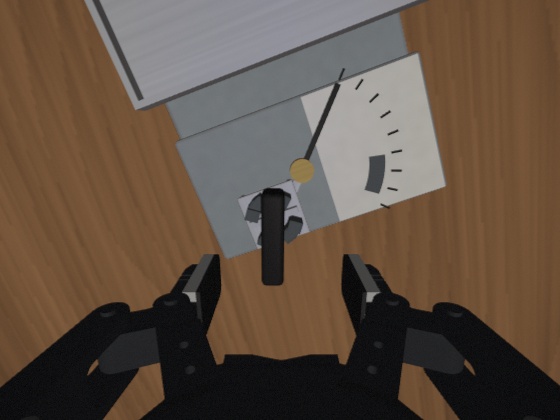

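The bar shows at (273,237), vertical in the image and about 3 mm off the jaw centre line. I'll descend and grip it.

Request:
play_rows --pt "3 -3.5 10 0 0 0" --pt "0 0 16 0 0 0" --pt "0 0 16 0 0 0" --pt "0 0 14 0 0 0" --pt "0 0 0 0 0 0"

```text
time: 3.62
tool_pos: [0.5398, 0.3934, 0.097]
tool_rot: [-0.002, -0.625, 0.781, 0.0]
contact_force: [-0.4, -0.7, -0.8]
gripper_width: 0.698
grasp_force: 0.0
```

Request:
play_rows --pt "0 0 0 0 0 0" --pt "0 0 0 0 0 0" --pt "0 0 0 0 0 0" --pt "0 0 0 0 0 0" --pt "0 0 0 0 0 0" --hand 5

```text
time: 4.03
tool_pos: [0.5404, 0.395, 0.1012]
tool_rot: [0.0, -0.625, 0.781, 0.001]
contact_force: [-5.6, 0.4, 5.4]
gripper_width: 0.151
grasp_force: 59.9
```

Request:
play_rows --pt "0 0 0 0 0 0" --pt "0 0 0 0 0 0" --pt "0 0 0 0 0 0"

```text
time: 4.28
tool_pos: [0.5404, 0.395, 0.1012]
tool_rot: [0.0, -0.625, 0.781, 0.001]
contact_force: [-5.5, 0.8, 6.0]
gripper_width: 0.149
grasp_force: 59.9
```

```bash
python3 -c "
from h import *
say()"
```

```text
t 4.28 tcp [540.4 395.  101.2] x-axis yaw -102.7 down [-0.001  0.001 -1.   ] q6 -2.40 F [-5.5  0.8  6. ] w 12.7 g 59.9
```

Request:
play_rows --pt "0 0 -6 0 0 0" --pt "0 0 -6 0 0 0" --pt "0 0 -6 0 0 0" --pt "0 0 -4 0 0 0" --pt "0 0 0 0 0 0"

```text
time: 4.7
tool_pos: [0.5403, 0.3947, 0.1212]
tool_rot: [0.0, -0.625, 0.781, 0.001]
contact_force: [-0.6, 5.6, -8.9]
gripper_width: 0.154
grasp_force: 58.6
```

Request:
play_rows --pt "0 0 0 0 0 0" --pt "0 0 0 0 0 0"

```text
time: 4.87
tool_pos: [0.5403, 0.3947, 0.1202]
tool_rot: [0.0, -0.625, 0.781, 0.001]
contact_force: [0.2, 6.0, -8.5]
gripper_width: 0.147
grasp_force: 58.6
```

Request:
play_rows --pt "0 0 0 0 0 7" --pt "0 0 0 0 0 7" --pt "0 0 0 0 0 7" --pt "0 0 0 0 0 7" --pt "0 0 0 0 0 7"

```text
time: 5.28
tool_pos: [0.5398, 0.3948, 0.1199]
tool_rot: [-0.001, -0.358, 0.934, 0.001]
contact_force: [-1.4, 5.7, -9.5]
gripper_width: 0.146
grasp_force: 58.7
```

Request:
play_rows --pt "0 0 0 0 0 7" --pt "0 0 0 0 0 7" --pt "0 0 0 0 0 7" --pt "0 0 0 0 0 7" --pt "0 0 0 0 0 7"

```text
time: 5.7
tool_pos: [0.5395, 0.3951, 0.1199]
tool_rot: [-0.001, -0.061, 0.998, 0.001]
contact_force: [-0.9, 7.9, -8.1]
gripper_width: 0.15
grasp_force: 58.8
```

```bash
python3 -c "
from h import *
s=say();print(s['ft_torque'])"
```

```text
t 5.70 tcp [539.5 395.1 119.9] x-axis yaw -173.0 down [-0.003  0.002 -1.   ] q6 -1.17 F [-0.9  7.9 -8.1] w 12.8 g 58.8
[1.19573033 0.19349092 0.0335683 ]
```

Request:
play_rows --pt "0 0 4 0 0 0" --pt "0 0 4 0 0 0" --pt "0 0 4 0 0 0" --pt "0 0 0 0 0 0" --pt "0 0 0 0 0 0"

```text
time: 6.12
tool_pos: [0.5398, 0.3953, 0.112]
tool_rot: [-0.001, -0.064, 0.998, 0.001]
contact_force: [-8.6, 2.9, 6.9]
gripper_width: 0.143
grasp_force: 60.8
```

Request:
play_rows --pt "0 0 0 0 0 0" --pt "0 0 0 0 0 0" --pt "0 0 0 0 0 0" --pt "0 0 0 0 0 0" --pt "0 0 0 0 0 0" --hand 60

```text
time: 6.53
tool_pos: [0.5413, 0.3937, 0.1095]
tool_rot: [0.0, -0.064, 0.998, -0.0]
contact_force: [-0.5, -0.1, -0.1]
gripper_width: 0.701
grasp_force: 0.0
```

Request:
play_rows --pt "0 0 -30 0 0 0" --pt "0 0 -30 0 0 0" --pt "0 0 -30 0 0 0" --pt "0 0 -30 0 0 0" --pt "0 0 0 0 0 0"

```text
time: 6.95
tool_pos: [0.5441, 0.3956, 0.2383]
tool_rot: [0.006, -0.064, 0.998, 0.003]
contact_force: [0.9, 0.2, 2.5]
gripper_width: 0.705
grasp_force: 0.0
```

Run:
```python
from h import *
s=say(); f=grab("wrist"); g=grab("side")
a=np.hstack([f["image"],cv2.resize(g["image"][300:420,180:340],(560,420))])
cv2.imwrite("pics/w3.png",cv2.cvtColor(cv2.resize(a,(800,300)),cv2.COLOR_RGB2BGR))
f=grab("top")
for c in blobs(brass(f),60): print("brass",c.mean(0).round(),rect(f,c,.028))
```

```text
t 6.95 tcp [544.1 395.6 238.3] x-axis yaw -172.7 down [ 0.012  0.006 -1.   ] q6 -1.18 F [0.9 0.2 2.5] w 60.2 g 0.0
brass [548. 292.] [ 312.  -686.6  110.3   77.     1.1]
brass [273. 237.] [440.   53.8  59.6  20.7  -2. ]
brass [310. 212.] [511.1 -44.3  59.5  21.2 -10.1]
brass [276. 194.] [557.9  47.2  58.1  21.    4.7]
brass [309. 182.] [592.5 -41.5  58.3  20.8  -1.8]
brass [276. 164.] [639.3  49.2  58.1  21.2   4.9]
brass [312. 150.] [677.3 -45.8  57.5  19.1   1.2]
brass [338. 113.] [ 783.1 -115.   108.3   28.9  -39.4]
```

View pics/w3.png

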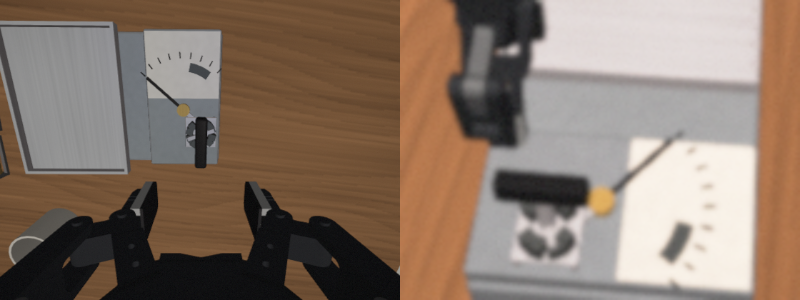

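```bash
cat >> h.py <<'E'
def plan(*wps):
    """waypoints (x,y,z,yaw) mm/deg: prints turn, then shift in tool axes, number of rows"""
    s=manip.state(); R=rot(s["tool_rot"]); p=s["tool_pos"]*1000; a=np.degrees(np.arctan2(R[1,0],R[0,0]))
    for w in wps:
        w=np.array(w,float); d=(w[3]-a+90)%180-90; a+=d; r=np.radians(a)
        D=w[:3]-p; p=w[:3]; t=[D@[np.cos(r),np.sin(r),0],D@[np.sin(r),-np.cos(r),0],-D[2]]
        print("turn %.1f"%-d,"shift",np.round(t,1),"rows>=%d"%np.ceil(np.linalg.norm(t)/38))
E
python3 - <<'E'
from h import *
say(); plan((440,54,150,-2),(440,54,24,-2),(440,54,180,-2),(475,246,180,7),(475,246,105,7),(475,246,180,7))
E
```

```text
t 7.10 tcp [541.1 393.9 229.4] x-axis yaw -172.7 down [ 0. -0. -1.] q6 -1.18 F [ 0.2 -0.2 -1.1] w 60.0 g 0.0
turn 9.3 shift [  89.1 -343.2   79.4] rows>=10
turn -0.0 shift [  0.   0. 126.] rows>=4
turn -0.0 shift [   0.    0. -156.] rows>=5
turn -9.0 shift [-58.1 186.3  -0. ] rows>=6
turn -0.0 shift [ 0.  0. 75.] rows>=2
turn -0.0 shift [  0.   0. -75.] rows>=2
```

Request:
play_rows --pt "0 0 0 0 0 4.7" --pt "9 -34 0 0 0 0" --pt "9 -34 0 0 0 0" --pt "9 -34 0 0 0 0" --pt "9 -34 0 0 0 0"

```text
time: 7.52
tool_pos: [0.5095, 0.2549, 0.2264]
tool_rot: [-0.002, -0.023, 1.0, -0.001]
contact_force: [0.7, -0.9, 0.1]
gripper_width: 0.703
grasp_force: 0.0
```

Request:
play_rows --pt "0 0 0 0 0 4.6" --pt "9 -34 0 0 0 0" --pt "9 -34 0 0 0 0" --pt "9 -34 0 0 0 0" --pt "9 -34 0 0 0 0"

```text
time: 7.93
tool_pos: [0.4687, 0.1205, 0.2267]
tool_rot: [-0.002, 0.017, 1.0, -0.0]
contact_force: [0.3, 0.1, -0.4]
gripper_width: 0.704
grasp_force: 0.0
```

Request:
play_rows --pt "9 -35 26 0 0 0" --pt "9 -35 27 0 0 0" --pt "0 0 27 0 0 0" --pt "0 0 0 0 0 0" --pt "0 0 0 0 0 0"

```text
time: 8.35
tool_pos: [0.4495, 0.0573, 0.1502]
tool_rot: [-0.003, 0.018, 1.0, 0.0]
contact_force: [-0.8, 0.7, 0.8]
gripper_width: 0.702
grasp_force: 0.0
```

Run:
```python
from h import *
s=say(); f=grab("wrist"); cv2.imwrite("pics/w4.png",cv2.cvtColor(f["image"],cv2.COLOR_RGB2BGR))
for c in blobs(brass(f),300): print("brass",c.mean(0).round(),rect(f,c,.03))
plan((440,54,24,-2))
```

```text
t 8.35 tcp [449.5  57.3 150.2] x-axis yaw 178.0 down [-0.006  0.    -1.   ] q6 -1.57 F [-0.8  0.7  0.8] w 60.0 g 0.0
brass [274. 316.] [556.5  46.1  58.5  20.7   3.6]
brass [168. 269.] [506.2 -44.8  50.6  19.7 -10.8]
brass [275. 193.] [438.4  52.1  59.5  20.9   0.6]
turn 0.0 shift [ 11.   -4.1 128.4] rows>=4
```

View pics/w4.png

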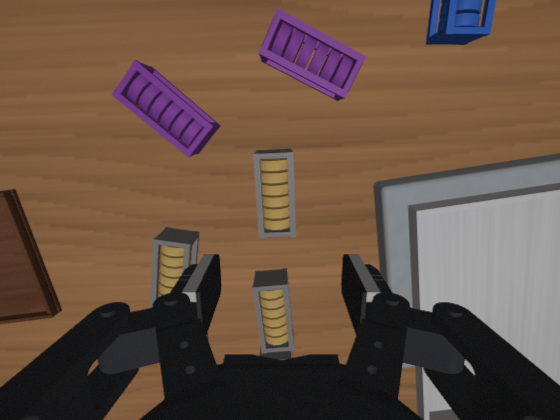

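The wrist view shows brass cassette 1 at (275,193), matching the top-camera fix within 2 mm. The purple look-alikes are at (165,108) and (312,55).

Request:
play_rows --pt "11 -4.5 0 0 0 0" --pt "0 0 36 0 0 0" --pt "0 0 36 0 0 0" --pt "0 0 36 0 0 0" --pt "0 0 18 0 0 0"

```text
time: 8.82
tool_pos: [0.4396, 0.0544, 0.025]
tool_rot: [-0.001, 0.016, 1.0, 0.0]
contact_force: [-1.0, 1.7, -0.4]
gripper_width: 0.704
grasp_force: 0.0
```

Request:
play_rows --pt "0 0 0 0 0 0" --pt "0 0 0 0 0 0" --pt "0 0 0 0 0 0" --pt "0 0 0 0 0 0" --pt "0 0 0 0 0 0" --hand 20

```text
time: 9.23
tool_pos: [0.4421, 0.0534, 0.029]
tool_rot: [0.002, 0.017, 1.0, -0.0]
contact_force: [1.1, -0.2, -1.8]
gripper_width: 0.361
grasp_force: 60.9
```

Request:
play_rows --pt "0 0 0 0 0 0" --pt "0 0 -20 0 0 0" --pt "0 0 -20 0 0 0" --pt "0 0 0 0 0 0"

```text
time: 9.57
tool_pos: [0.4436, 0.0532, 0.0714]
tool_rot: [0.004, 0.017, 1.0, -0.0]
contact_force: [1.1, -0.1, -0.7]
gripper_width: 0.357
grasp_force: 61.0
```

Run:
```python
from h import *
s=say(); plan((440,54,180,-2),(475,246,180,7),(475,246,105,7),(475,246,180,7))
```

```text
t 9.57 tcp [443.6  53.2  71.4] x-axis yaw 178.0 down [ 0.008 -0.    -1.   ] q6 -1.58 F [ 1.1 -0.1 -0.7] w 30.5 g 61.0
turn 0.0 shift [   3.7    0.7 -108.6] rows>=3
turn -9.0 shift [-58.1 186.3  -0. ] rows>=6
turn -0.0 shift [ 0.  0. 75.] rows>=2
turn -0.0 shift [  0.   0. -75.] rows>=2
```

Request:
play_rows --pt "0 0 -37 0 0 0" --pt "0 0 -37 0 0 0" --pt "0 0 -37 0 0 0" --pt "0 0 0 0 0 -4.5" --pt "0 0 0 0 0 -4.5"

```text
time: 9.98
tool_pos: [0.4424, 0.0532, 0.1812]
tool_rot: [0.003, -0.063, 0.998, -0.0]
contact_force: [-0.3, -0.1, -2.2]
gripper_width: 0.36
grasp_force: 60.9
```

Request:
play_rows --pt "-10 31 0 0 0 0" --pt "-10 31 0 0 0 0" --pt "-10 31 0 0 0 0" --pt "-10 31 0 0 0 0" --pt "-10 31 0 0 0 0"

```text
time: 10.4
tool_pos: [0.471, 0.2147, 0.1771]
tool_rot: [-0.0, -0.061, 0.998, -0.0]
contact_force: [0.4, -1.2, -1.3]
gripper_width: 0.361
grasp_force: 61.0
```

Request:
play_rows --pt "-4 31 0 0 0 0" --pt "0 0 0 0 0 0" --pt "0 0 0 0 0 0" --pt "0 0 0 0 0 0"

```text
time: 10.73
tool_pos: [0.4709, 0.2442, 0.1771]
tool_rot: [-0.001, -0.061, 0.998, -0.0]
contact_force: [-0.3, -0.8, -1.2]
gripper_width: 0.361
grasp_force: 61.0
```

Run:
```python
from h import *
s=say(); plan((475,246,108,7)); f=grab("side"); cv2.imwrite("pics/s1.png",cv2.cvtColor(f["image"],cv2.COLOR_RGB2BGR))
```

```text
t 10.73 tcp [470.9 244.2 177.1] x-axis yaw -172.9 down [-0.001 -0.001 -1.   ] q6 -1.36 F [-0.3 -0.8 -1.2] w 30.8 g 61.0
turn 0.1 shift [-4.3  1.3 69.1] rows>=2
```

View pics/s1.png

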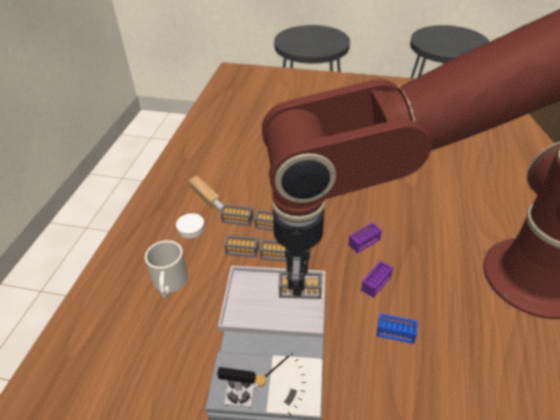

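The side view shows the cassette held over the pan at (300,285), with the pointer still at zero.

Request:
play_rows --pt "-4 1 30 0 0 0" --pt "0 0 30 0 0 0" --pt "0 0 8 0 0 0" --pt "0 0 3 0 0 0" --pt "0 0 0 0 0 0"

```text
time: 11.2
tool_pos: [0.4749, 0.2452, 0.1068]
tool_rot: [-0.001, -0.061, 0.998, -0.0]
contact_force: [-0.8, -0.5, -0.8]
gripper_width: 0.358
grasp_force: 61.0
```

Request:
play_rows --pt "0 0 0 0 0 0" --pt "0 0 0 0 0 0" --pt "0 0 0 0 0 0" --pt "0 0 0 0 0 0" --pt "0 0 0 0 0 0" --hand 46

```text
time: 11.62
tool_pos: [0.4757, 0.2463, 0.1081]
tool_rot: [0.001, -0.061, 0.998, 0.0]
contact_force: [0.4, 0.1, 0.3]
gripper_width: 0.537
grasp_force: 0.0
```

Request:
play_rows --pt "0 0 -15 0 0 0" --pt "0 0 -30 0 0 0" --pt "0 0 -30 0 0 0" --pt "0 0 0 0 0 0" --pt "0 0 0 0 0 0"

```text
time: 12.03
tool_pos: [0.4767, 0.2467, 0.1851]
tool_rot: [0.003, -0.061, 0.998, 0.001]
contact_force: [0.9, 0.7, -0.4]
gripper_width: 0.541
grasp_force: 0.0
```

```bash
cat >> h.py <<'E'
def look():
    f=grab("top")
    for c in blobs(brass(f),60):
        r=rect(f,c,.028)
        if 48<r[2]<66: print("brass",c.mean(0).round(),r)
    return f
def pointer(f,name="side",z=.05):
    """line hub->tip of the dark pointer over the white dial / grey head"""
    g=cv2.cvtColor(f["image"],cv2.COLOR_RGB2HSV); return g
E
python3 - <<'E'
from h import *
s=say(); f=look(); g=grab("side")
a=np.hstack([cv2.resize(f["image"][155:260,120:260],(560,420),interpolation=cv2.INTER_CUBIC),cv2.resize(g["image"][255:420,180:340],(430,420))])
cv2.imwrite("pics/c2.png",cv2.cvtColor(cv2.resize(a,(790,336)),cv2.COLOR_RGB2BGR))
plan((558,47,150,4.7),(558,47,24,4.7),(558,47,178,4.7),(558,256,178,7),(558,256,101,7))
E
```

```text
t 12.03 tcp [476.7 246.7 185.1] x-axis yaw -173.0 down [ 0.005  0.002 -1.   ] q6 -1.35 F [ 0.9  0.7 -0.4] w 46.2 g 0.0
brass [310. 212.] [511.1 -44.2  59.6  21.5 -10.9]
brass [276. 194.] [557.9  48.   57.   21.6   1.4]
brass [309. 182.] [592.5 -41.5  58.3  20.8  -1.8]
brass [276. 164.] [639.3  49.2  58.1  21.2   4.9]
brass [312. 150.] [677.3 -45.8  57.5  19.1   1.2]
turn 2.3 shift [ -66.7 -205.1   31.4] rows>=6
turn -0.0 shift [  0.   0. 126.] rows>=4
turn -0.0 shift [   0.    0. -154.] rows>=5
turn -2.3 shift [-25.5 207.4  -0. ] rows>=6
turn -0.0 shift [ 0.  0. 77.] rows>=3
```

View pics/c2.png

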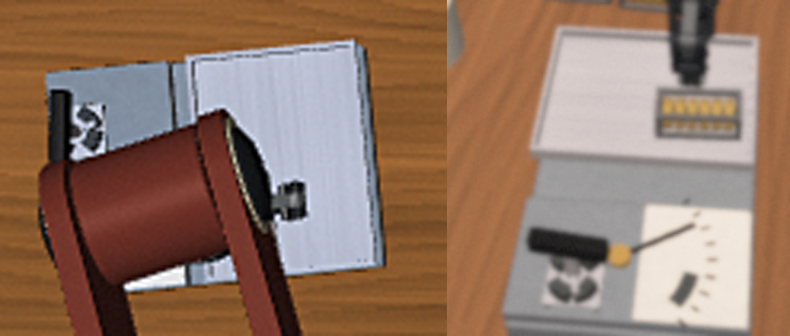

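The cassette sits at the near-left of the pan (700,112 in the right crop) and the pointer has moved off zero, so the lock is free. Next is an angle reading, plus cassette 2.

```bash
cat >> h.py <<'E'
HUB=None
def pointer(f,z=.05):
    d=pickle.load(open("f0.pkl","rb"))["side"]
    h=cv2.cvtColor(d["image"],cv2.COLOR_RGB2HSV); m=(h[...,0]>12)&(h[...,0]<32)&(h[...,1]>130)&(h[...,2]>120); m[:365]=0; m[:,:245]=0;m[:,280:]=0
    hub=cast(d,np.argwhere(m)[:,::-1].mean(0),z)[0]
    def prof(g):
        A=np.radians(np.arange(-180,180)); out=[]
        for r in np.arange(.030,.056,.002):
            p=proj(g,np.c_[hub[0]+r*np.cos(A),hub[1]+r*np.sin(A),np.full(360,z)]).astype(np.float32)
            out.append(cv2.remap(cv2.cvtColor(g["image"],cv2.COLOR_RGB2GRAY),p[:,0],p[:,1],cv2.INTER_LINEAR)[:,0])
        return np.mean(out,0)
    return hub,prof(d),prof(f)
E
python3 - <<'E'
from h import *
g=grab("side"); hub,a,b=pointer(g)
print(hub)
for k in range(0,360,3): print(k-180,int(a[k]),int(b[k]),end=" | ")
E
```

```text
[0.51035523 0.36661444 0.05      ]
-180 211 231 | -177 212 232 | -174 212 231 | -171 212 231 | -168 211 232 | -165 212 231 | -162 213 232 | -159 212 232 | -156 213 231 | -153 213 227 | -150 213 208 | -147 213 156 | -144 213 116 | -141 213 165 | -138 212 215 | -135 210 229 | -132 197 231 | -129 158 232 | -126 107 232 | -123 127 232 | -120 180 231 | -117 202 229 | -114 202 224 | -111 193 215 | -108 181 202 | -105 164 186 | -102 147 167 | -99 138 157 | -96 137 156 | -93 136 154 | -90 136 154 | -87 136 155 | -84 136 154 | -81 137 155 | -78 137 155 | -75 137 156 | -72 136 155 | -69 136 154 | -66 137 155 | -63 137 155 | -60 137 155 | -57 137 156 | -54 138 156 | -51 137 156 | -48 135 156 | -45 125 156 | -42 104 155 | -39 77 155 | -36 60 155 | -33 54 155 | -30 56 155 | -27 57 152 | -24 58 147 | -21 60 135 | -18 62 115 | -15 63 84 | -12 62 51 | -9 62 36 | -6 60 34 | -3 59 34 | 0 54 33 | 3 51 29 | 6 50 25 | 9 48 27 | 12 41 45 | 15 35 71 | 18 34 87 | 21 34 97 | 24 37 108 | 27 42 124 | 30 53 141 | 33 62 146 | 36 75 145 | 39 86 151 | 42 94 153 | 45 99 148 | 48 93 139 | 51 79 124 | 54 74 110 | 57 83 107 | 60 88 105 | 63 83 95 | 66 86 98 | 69 105 120 | 72 132 150 | 75 152 172 | 78 155 176 | 81 146 166 | 84 136 154 | 87 134 152 | 90 135 153 | 93 135 154 | 96 136 154 | 99 136 153 | 102 135 154 | 105 136 154 | 108 137 155 | 111 138 157 | 114 145 165 | 117 162 182 | 120 178 199 | 123 191 212 | 126 199 220 | 129 205 226 | 132 208 229 | 135 209 230 | 138 211 230 | 141 211 231 | 144 210 230 | 147 207 228 | 150 204 224 | 153 203 223 | 156 203 222 | 159 202 222 | 162 202 221 | 165 201 220 | 168 199 218 | 171 200 219 | 174 201 221 | 177 208 228 |
```

Request:
play_rows --pt "0 0 0 0 0 3.5" --pt "-12 -34 0 0 0 0" --pt "-12 -34 0 0 0 0" --pt "-12 -34 0 0 0 0" --pt "-12 -34 0 0 0 0" --hand 60

```text
time: 12.6
tool_pos: [0.5307, 0.1119, 0.1801]
tool_rot: [-0.002, -0.031, 1.0, -0.0]
contact_force: [0.6, 0.7, 0.2]
gripper_width: 0.704
grasp_force: 0.0
```

Request:
play_rows --pt "-12 -34 10 0 0 0" --pt "-12 -34 10 0 0 0" --pt "0 0 10 0 0 0" --pt "0 0 0 0 0 0" --pt "0 0 0 0 0 0"

```text
time: 13.02
tool_pos: [0.558, 0.0471, 0.1497]
tool_rot: [-0.002, -0.031, 1.0, 0.0]
contact_force: [-0.1, -0.5, -1.0]
gripper_width: 0.705
grasp_force: 0.0
```

Run:
```python
from h import *
s=say(); f=grab("wrist")
for c in blobs(brass(f),300): print("brass",c.mean(0).round(),rect(f,c,.03))
plan((558,47.5,24,3))
```

```text
t 13.02 tcp [558.   47.1 149.7] x-axis yaw -176.5 down [-0.005  0.001 -1.   ] q6 -1.68 F [-0.1 -0.5 -1. ] w 60.2 g 0.0
brass [277. 289.] [637.2  47.6  58.6  20.6   3.9]
brass [176. 236.] [591.1 -42.6  59.   19.5  -1.4]
brass [281. 204.] [556.4  46.2  59.3  20.8   4.1]
brass [169. 141.] [510.  -45.4  59.8  19.8 -10.9]
turn 0.6 shift [  0.5  -0.2 126.9] rows>=4
```

Pointer went from −125° to −143.7° in world yaw, which is 0.33 rad, so cassette 1 counts. Cassette 2 is directly below the tool.

Request:
play_rows --pt "0 0 36 0 0 0" --pt "0 0 36 0 0 0" --pt "0 0 36 0 0 0" --pt "0 0 18 0 0 0" --pt "0 0 0 0 0 0"

```text
time: 13.48
tool_pos: [0.555, 0.0486, 0.0211]
tool_rot: [-0.005, -0.032, 0.999, 0.0]
contact_force: [-1.0, 0.2, -0.0]
gripper_width: 0.699
grasp_force: 0.0
```

Request:
play_rows --pt "0 0 0 0 0 0" --pt "0 0 0 0 0 0" --pt "0 0 0 0 0 0" --pt "0 0 0 0 0 0" --pt "0 0 0 0 0 0" --hand 20

```text
time: 13.9
tool_pos: [0.5617, 0.0471, 0.029]
tool_rot: [0.002, -0.031, 1.0, 0.0]
contact_force: [-0.9, 2.1, 6.1]
gripper_width: 0.356
grasp_force: 63.5
```

Request:
play_rows --pt "0 0 -30 0 0 0" --pt "0 0 -40 0 0 0" --pt "0 0 -40 0 0 0" --pt "0 0 -40 0 0 0" --pt "0 0 0 0 0 -3.5"

```text
time: 14.32
tool_pos: [0.5647, 0.0466, 0.1872]
tool_rot: [0.009, -0.062, 0.998, -0.001]
contact_force: [1.6, -0.6, 0.3]
gripper_width: 0.355
grasp_force: 62.5
```

Request:
play_rows --pt "-4 34 0 0 0 0" --pt "-4 34 0 0 0 0" --pt "-4 34 0 0 0 0" --pt "-4 34 0 0 0 0" --pt "-4 34 0 0 0 0"

```text
time: 14.73
tool_pos: [0.5582, 0.2193, 0.1763]
tool_rot: [0.0, -0.061, 0.998, -0.0]
contact_force: [0.5, -0.6, -2.4]
gripper_width: 0.36
grasp_force: 62.4
```

Request:
play_rows --pt "-4 34 0 0 0 0" --pt "0 0 0 0 0 0" --pt "0 0 0 0 0 0" --pt "0 0 0 0 0 0"

```text
time: 15.07
tool_pos: [0.5581, 0.2519, 0.1758]
tool_rot: [-0.0, -0.062, 0.998, -0.0]
contact_force: [-0.2, -0.0, -2.1]
gripper_width: 0.358
grasp_force: 62.4
```

```bash
cat >> h.py <<'E'
def angle():
    _,a,b=pointer(grab("side"))
    def ang(p):
        k=np.arange(-240,-104); v=p[(k+180)%360].astype(float)
        v=np.clip(np.median(p[(np.arange(-200,-120)+180)%360])-v,0,None); k0=np.argmax(v[:]*(np.arange(-240,-104)<-118))
        w=slice(max(k0-6,0),k0+7); return (v[w]*k[w]).sum()/v[w].sum()
    print("pointer rad %.2f"%np.radians(ang(a)-ang(b)))
E
python3 - <<'E'
from h import *
say(); angle(); plan((558,256,101,7))
E
```

```text
t 15.07 tcp [558.1 251.9 175.8] x-axis yaw -172.9 down [-0.    -0.001 -1.   ] q6 -1.39 F [-0.2 -0.  -2.1] w 30.5 g 62.4
pointer rad 0.33
turn -0.0 shift [-0.3  4.6 74.9] rows>=2
```

Request:
play_rows --pt "0 4.5 30 0 0 0" --pt "0 0 30 0 0 0" --pt "0 0 10 0 0 0" --pt "0 0 5 0 0 0" --pt "0 0 0 0 0 0"

```text
time: 15.53
tool_pos: [0.5573, 0.2556, 0.1]
tool_rot: [-0.001, -0.061, 0.998, -0.0]
contact_force: [0.1, -0.3, -2.0]
gripper_width: 0.361
grasp_force: 62.5
```

Request:
play_rows --pt "0 0 0 0 0 0" --pt "0 0 0 0 0 0" --pt "0 0 0 0 0 0" --pt "0 0 0 0 0 0" --pt "0 0 0 0 0 0" --hand 46

```text
time: 15.95
tool_pos: [0.5585, 0.257, 0.1023]
tool_rot: [0.001, -0.061, 0.998, 0.0]
contact_force: [0.2, -0.0, -0.2]
gripper_width: 0.538
grasp_force: 0.0
```

Request:
play_rows --pt "0 0 -15 0 0 0" --pt "0 0 -30 0 0 0" --pt "0 0 -30 0 0 0" --pt "0 0 0 0 0 0" --pt "0 0 0 0 0 0"

```text
time: 16.37
tool_pos: [0.5596, 0.2574, 0.1797]
tool_rot: [0.003, -0.061, 0.998, 0.001]
contact_force: [-0.2, -0.5, -0.2]
gripper_width: 0.541
grasp_force: 0.0
```

Request:
play_rows --pt "0 0 0 0 0 0" --pt "0 0 0 0 0 0" --pt "0 0 0 0 0 0"

```text
time: 16.62
tool_pos: [0.5569, 0.2564, 0.1742]
tool_rot: [-0.001, -0.061, 0.998, -0.0]
contact_force: [0.0, 0.2, -0.5]
gripper_width: 0.538
grasp_force: 0.0
```

Run:
```python
from h import *
say(); angle(); look(); plan((638,48,150,4.5),(638,48,24,4.5),(638,48,176,4.5),(565.4,196.3,176,7))
```

```text
t 16.62 tcp [556.9 256.4 174.2] x-axis yaw -173.0 down [-0.003 -0.001 -1.   ] q6 -1.38 F [ 0.   0.2 -0.5] w 45.9 g 0.0
pointer rad 0.72
brass [310. 212.] [511.1 -44.2  59.6  21.5 -10.9]
brass [309. 182.] [592.5 -41.5  58.3  20.8  -1.8]
brass [276. 164.] [639.3  49.2  58.1  21.2   4.9]
brass [312. 150.] [677.3 -45.8  57.5  19.1   1.2]
turn 2.5 shift [ -64.3 -214.2   24.6] rows>=6
turn -0.0 shift [  0.   0. 126.] rows>=4
turn -0.0 shift [   0.    0. -152.] rows>=4
turn -2.5 shift [ 54. 156.  -0.] rows>=5
```

Request:
play_rows --pt "0 0 0 0 0 2.5" --pt "-11 -36 0 0 0 0" --pt "-11 -36 0 0 0 0" --pt "-11 -36 0 0 0 0" --pt "-11 -36 0 0 0 0" --hand 60

```text
time: 17.13
tool_pos: [0.6131, 0.1154, 0.1754]
tool_rot: [-0.0, -0.04, 0.999, -0.0]
contact_force: [-0.2, 0.1, -0.2]
gripper_width: 0.699
grasp_force: 0.0
```

Request:
play_rows --pt "-10 -35 12 0 0 0" --pt "-10 -35 12 0 0 0" --pt "0 0 0 0 0 0" --pt "0 0 0 0 0 0" --pt "0 0 0 0 0 0"

```text
time: 17.55
tool_pos: [0.6382, 0.0486, 0.1514]
tool_rot: [-0.001, -0.039, 0.999, 0.0]
contact_force: [-0.4, 0.3, 0.6]
gripper_width: 0.705
grasp_force: 0.0
```

Run:
```python
from h import *
s=say(); f=grab("wrist")
for c in blobs(brass(f),300): print("brass",c.mean(0).round(),rect(f,c,.03))
plan((638,48,24,4.5),(638,48,176,4.5),(565.4,196.3,176,7))
```

```text
t 17.55 tcp [638.2  48.6 151.4] x-axis yaw -175.5 down [-0.001  0.001 -1.   ] q6 -1.69 F [-0.4  0.3  0.6] w 60.2 g 0.0
brass [169. 237.] [675.6 -47.4  58.8  19.3   1.5]
brass [281. 204.] [637.   47.8  58.8  20.7   5.1]
brass [172. 140.] [591.7 -42.4  59.1  19.4  -1.8]
brass [165.  35.] [515.4 -46.2  50.9  19.1 -10.8]
turn 0.1 shift [  0.4  -1.2 127.9] rows>=4
turn -0.0 shift [   0.    0. -152.] rows>=4
turn -2.5 shift [ 54. 156.  -0.] rows>=5
```

Request:
play_rows --pt "0 0 36 0 0 0" --pt "0 0 36 0 0 0" --pt "0 0 36 0 0 0" --pt "0 0 19 0 0 0" --pt "0 0 0 0 0 0"

```text
time: 18.02
tool_pos: [0.6338, 0.0503, 0.0193]
tool_rot: [-0.005, -0.041, 0.999, 0.0]
contact_force: [-0.3, 0.7, -0.9]
gripper_width: 0.704
grasp_force: 0.0
```

Request:
play_rows --pt "0 0 0 0 0 0" --pt "0 0 0 0 0 0" --pt "0 0 0 0 0 0" --pt "0 0 0 0 0 0" --pt "0 0 0 0 0 0" --hand 20

```text
time: 18.43
tool_pos: [0.6408, 0.0487, 0.0283]
tool_rot: [0.003, -0.04, 0.999, 0.0]
contact_force: [0.6, 1.5, 6.8]
gripper_width: 0.358
grasp_force: 64.2
```

Request:
play_rows --pt "0 0 -30 0 0 0" --pt "0 0 -40 0 0 0" --pt "0 0 -40 0 0 0" --pt "0 0 -40 0 0 0" --pt "0 0 0 0 0 -2.5"

```text
time: 18.85
tool_pos: [0.6438, 0.0482, 0.187]
tool_rot: [0.009, -0.062, 0.998, -0.001]
contact_force: [1.5, -0.7, 0.8]
gripper_width: 0.36
grasp_force: 63.3
```

Request:
play_rows --pt "11 31 0 0 0 0" --pt "11 31 0 0 0 0" --pt "11 31 0 0 0 0" --pt "11 31 0 0 0 0" --pt "10 31 0 0 0 0"

```text
time: 19.27
tool_pos: [0.5649, 0.1966, 0.1752]
tool_rot: [0.0, -0.061, 0.998, -0.0]
contact_force: [0.3, 0.4, -1.8]
gripper_width: 0.355
grasp_force: 63.1
```

Request:
play_rows --pt "0 0 0 0 0 0" --pt "0 0 0 0 0 0" --pt "0 0 0 0 0 0" --pt "0 0 0 0 0 0"

```text
time: 19.6
tool_pos: [0.5664, 0.1948, 0.1751]
tool_rot: [0.0, -0.061, 0.998, -0.0]
contact_force: [0.9, 0.3, -1.4]
gripper_width: 0.362
grasp_force: 63.1
```

Run:
```python
from h import *
say(); angle(); plan((565.4,196.3,93,7))
```

```text
t 19.60 tcp [566.4 194.8 175.1] x-axis yaw -173.0 down [ 0. -0. -1.] q6 -1.49 F [ 0.9  0.3 -1.4] w 30.9 g 63.1
pointer rad 0.72
turn -0.1 shift [ 0.8  1.8 82.1] rows>=3
```

Request:
play_rows --pt "1 1 34 0 0 0" --pt "0 0 34 0 0 0" --pt "0 0 9 0 0 0" --pt "0 0 5 0 0 0" --pt "0 0 0 0 0 0"

```text
time: 20.07
tool_pos: [0.5646, 0.1958, 0.0923]
tool_rot: [-0.001, -0.061, 0.998, -0.0]
contact_force: [-0.6, -0.2, -1.5]
gripper_width: 0.359
grasp_force: 63.2
```

Request:
play_rows --pt "0 0 0 0 0 0" --pt "0 0 0 0 0 0" --pt "0 0 0 0 0 0" --pt "0 0 0 0 0 0" --pt "0 0 0 0 0 0" --hand 46

```text
time: 20.48
tool_pos: [0.5656, 0.1967, 0.0943]
tool_rot: [0.001, -0.061, 0.998, 0.0]
contact_force: [-0.1, -0.3, -0.1]
gripper_width: 0.539
grasp_force: 0.0
```

Request:
play_rows --pt "0 0 -15 0 0 0" --pt "0 0 -30 0 0 0" --pt "0 0 -30 0 0 0" --pt "0 0 0 0 0 0" --pt "0 0 0 0 0 0"

```text
time: 20.9
tool_pos: [0.5667, 0.197, 0.1716]
tool_rot: [0.003, -0.061, 0.998, 0.0]
contact_force: [1.1, 0.2, 0.4]
gripper_width: 0.539
grasp_force: 0.0
```

Request:
play_rows --pt "0 0 0 0 0 0" --pt "0 0 0 0 0 0" --pt "0 0 0 0 0 0" --pt "0 0 0 0 0 0" --pt "0 0 0 0 0 0"

```text
time: 21.32
tool_pos: [0.5643, 0.1964, 0.167]
tool_rot: [-0.001, -0.061, 0.998, -0.0]
contact_force: [-0.8, -0.4, -0.1]
gripper_width: 0.539
grasp_force: 0.0
```

Run:
```python
from h import *
say(); angle(); f=look(); g=grab("side"); w=grab("wrist")
a=np.hstack([cv2.resize(g["image"][230:420,190:350],(380,450)),cv2.resize(w["image"],(600,450))])
cv2.imwrite("pics/c3.png",cv2.cvtColor(cv2.resize(a,(800,368)),cv2.COLOR_RGB2BGR))
```

```text
t 21.32 tcp [564.3 196.4 167. ] x-axis yaw -173.0 down [-0.002 -0.    -1.   ] q6 -1.48 F [-0.8 -0.4 -0.1] w 46.0 g 0.0
pointer rad 1.07
brass [310. 212.] [511.1 -44.3  59.5  21.2 -10.2]
brass [309. 182.] [592.5 -41.4  58.4  21.   -2.2]
brass [312. 150.] [677.3 -45.8  57.5  19.1   1.2]
```

View pics/c3.png

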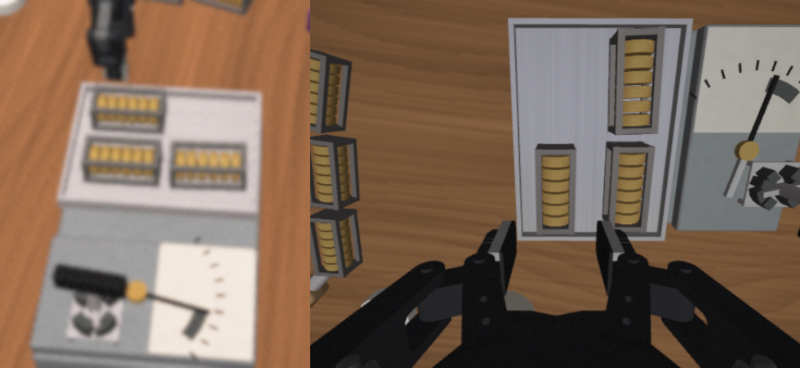

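The three cassettes sit flat in the pan. The pointer (right crop, tip at (776,78)) has reached the start of the band and reads 1.07 rad. This is close to the edge, so I'll check it against the drawn band.

Run:
```python
from h import *
w=grab("wrist"); h=cv2.cvtColor(w["image"],cv2.COLOR_RGB2HSV)
m=(h[...,0]>15)&(h[...,0]<32)&(h[...,1]>130)&(h[...,2]>120); m[:,:470]=0
c=max(blobs(m,40),key=len); hub=cast(w,c.mean(0),.052)[0]; print("hub",c.mean(0),hub)
A=np.radians(np.arange(120,215,2)); G=cv2.cvtColor(w["image"],cv2.COLOR_RGB2GRAY)
print("deg   ",*range(120,215,2))
for r in range(32,72,4):
    p=proj(w,np.c_[hub[0]+r/1e3*np.cos(A),hub[1]+r/1e3*np.sin(A),np.full(len(A),.05)]).astype(np.float32)
    print(r,*cv2.remap(G,p[:,0],p[:,1],cv2.INTER_LINEAR)[:,0])
pickle.dump(w,open("w3.pkl","wb"))
x,y=c.mean(0).astype(int); im=w["image"][max(0,y-130):y+40,max(0,x-80):x+90]
cv2.imwrite("pics/dial.png",cv2.cvtColor(cv2.resize(im,None,fx=3.5,fy=3.5,interpolation=cv2.INTER_CUBIC),cv2.COLOR_RGB2BGR))
```

```text
Traceback (most recent call last):
ValueError: max() iterable argument is empty
```

Run:
```python
from h import *
w=grab("wrist"); h=cv2.cvtColor(w["image"],cv2.COLOR_RGB2HSV)
m=(h[...,1]>110)&(h[...,2]>120); m[:,:470]=0;m[:,530:]=0;m[:140]=0;m[200:]=0
q=np.argwhere(m)[:,::-1].mean(0); hub=cast(w,q,.052)[0]; print("hub",q,m.sum(),hub)
A=np.radians(np.arange(140,205,2)); G=cv2.cvtColor(w["image"],cv2.COLOR_RGB2GRAY)
print("deg   ",*range(140,205,2))
for r in range(32,72,4):
    p=proj(w,np.c_[hub[0]+r/1e3*np.cos(A),hub[1]+r/1e3*np.sin(A),np.full(len(A),.05)]).astype(np.float32)
    print(r,*cv2.remap(G,p[:,0],p[:,1],cv2.INTER_LINEAR)[:,0])
x,y=q.astype(int); im=w["image"][max(0,y-130):y+40,x-80:x+59]
cv2.imwrite("pics/dial.png",cv2.cvtColor(cv2.resize(im,None,fx=3.5,fy=3.5,interpolation=cv2.INTER_CUBIC),cv2.COLOR_RGB2BGR))
```

```text
hub [501.03703704 171.56349206] 378 [0.5127389  0.36669089 0.052     ]
deg    140 142 144 146 148 150 152 154 156 158 160 162 164 166 168 170 172 174 176 178 180 182 184 186 188 190 192 194 196 198 200 202 204
32 164 165 165 165 166 166 167 167 168 166 167 166 166 166 166 167 144 29 26 23 22 94 163 166 166 165 165 166 166 166 167 168 167
36 164 164 165 165 166 166 166 166 167 167 166 166 166 167 167 167 155 28 25 24 31 131 166 166 166 167 167 167 167 166 165 165 166
40 164 166 165 164 164 165 166 166 167 168 168 167 167 168 167 168 154 40 25 23 49 157 168 168 169 168 169 168 167 167 167 167 166
44 162 162 163 164 163 163 163 165 166 167 166 167 167 167 167 167 160 55 24 21 79 166 166 167 167 168 168 167 166 167 167 168 168
48 162 163 163 162 162 161 161 161 164 164 164 165 166 165 164 165 162 55 25 20 111 163 164 165 165 165 165 167 166 168 168 167 168
52 164 164 164 162 162 161 130 65 66 65 65 66 65 66 65 66 65 34 25 16 60 145 164 165 167 166 166 166 166 166 167 167 167
56 0 0 41 163 163 162 136 66 65 67 65 65 66 65 66 67 65 39 25 18 58 159 165 165 165 167 167 166 166 167 167 167 168
60 0 0 0 0 0 102 135 66 65 65 66 66 65 66 66 66 66 43 23 18 59 166 166 166 167 167 167 166 167 166 166 167 168
64 0 0 0 0 0 0 0 56 162 163 163 164 163 163 163 162 163 94 25 32 165 167 167 167 165 166 167 168 167 166 166 167 168
68 0 0 0 0 0 0 0 0 0 47 164 164 164 162 138 105 163 162 161 162 133 159 165 165 165 164 161 166 167 166 165 165 167
```

View pics/dial.png

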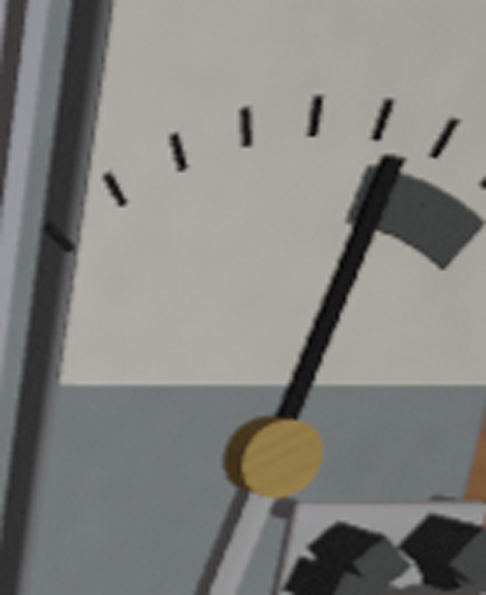

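In the dial crop the pointer tip (390,165) lies on the dark band, past its left edge at (352,210). The reading of 1.07 rad holds, so I'll stop adding. The three leftovers go in the tray.

Run:
```python
from h import *
plan((510.5,-45,130,-10.5),(510.5,-45,24,-10.5),(510.5,-45,104,-10.5),(514.4,-363.7,104,6),(514.4,-363.7,31,6),(514.4,-363.7,110,6),(592,-42,110,-2))
```

```text
turn 17.5 shift [   9.4 -247.4   38. ] rows>=7
turn -0.0 shift [  0.   0. 106.] rows>=3
turn -0.0 shift [  0.   0. -80.] rows>=3
turn -16.5 shift [  29.4 -317.4   -0. ] rows>=9
turn -0.0 shift [ 0.  0. 73.] rows>=2
turn -0.0 shift [  0.   0. -79.] rows>=3
turn 8.0 shift [-66.3 324.2  -0. ] rows>=9
```

Request:
play_rows --pt "0 0 0 0 0 6" --pt "0 0 0 0 0 6" --pt "0 0 0 0 0 5.5" --pt "2 -36 0 0 0 0" --pt "2 -36 0 0 0 0" --hand 60

```text
time: 22.03
tool_pos: [0.5478, 0.1268, 0.1682]
tool_rot: [0.0, 0.09, 0.996, 0.0]
contact_force: [0.4, -1.0, 0.2]
gripper_width: 0.7
grasp_force: 0.0
```

Request:
play_rows --pt "2 -35 0 0 0 0" --pt "2 -35 0 0 0 0" --pt "1 -35 0 0 0 0" --pt "0 -35 18 0 0 0" --pt "0 -35 20 0 0 0"

```text
time: 22.45
tool_pos: [0.5122, -0.0466, 0.132]
tool_rot: [0.003, 0.091, 0.996, -0.0]
contact_force: [0.5, -0.2, -0.4]
gripper_width: 0.7
grasp_force: 0.0
```

Request:
play_rows --pt "0 0 0 0 0 0" --pt "0 0 0 0 0 0" --pt "0 0 0 0 0 0"

```text
time: 22.7
tool_pos: [0.5114, -0.0447, 0.1304]
tool_rot: [0.0, 0.092, 0.996, 0.0]
contact_force: [1.0, 0.2, -0.4]
gripper_width: 0.702
grasp_force: 0.0
```

Run:
```python
from h import *
s=say(); angle(); f=grab("wrist")
for c in blobs(brass(f),300): print("brass",c.mean(0).round(),rect(f,c,.03))
plan((510.5,-45,24,-10.5))
```

```text
t 22.70 tcp [511.4 -44.7 130.4] x-axis yaw 169.5 down [ 0.001  0.    -1.   ] q6 -1.62 F [ 1.   0.2 -0.4] w 59.9 g 0.0
pointer rad 1.07
brass [300. 298.] [591.2 -42.6  58.6  20.8  -1.7]
brass [280. 209.] [509.7 -45.3  58.6  20.8 -10.1]
turn 0.1 shift [  1.3  -1.3 107.1] rows>=3
```

Request:
play_rows --pt "0 0 36 0 0 0" --pt "0 0 36 0 0 0" --pt "0 0 34 0 0 0" --pt "0 0 0 0 0 0" --pt "0 0 0 0 0 0"

```text
time: 23.22
tool_pos: [0.51, -0.0434, 0.023]
tool_rot: [-0.002, 0.09, 0.996, 0.0]
contact_force: [1.0, -0.9, 1.2]
gripper_width: 0.702
grasp_force: 0.0
```

Request:
play_rows --pt "0 0 0 0 0 0" --pt "0 0 0 0 0 0" --pt "0 0 0 0 0 0" --pt "0 0 0 0 0 0" --pt "0 0 0 0 0 0" --hand 20

```text
time: 23.63
tool_pos: [0.5139, -0.0451, 0.0275]
tool_rot: [0.003, 0.091, 0.996, -0.0]
contact_force: [-0.2, 1.4, 7.9]
gripper_width: 0.357
grasp_force: 62.5
```

Request:
play_rows --pt "0 0 -30 0 0 0" --pt "0 0 -35 0 0 0" --pt "0 0 -15 0 0 0" --pt "0 0 0 0 0 -5.5" --pt "0 0 0 0 0 -5.5"

```text
time: 24.05
tool_pos: [0.5128, -0.0451, 0.1074]
tool_rot: [0.003, -0.007, 1.0, -0.001]
contact_force: [-0.0, -0.1, -2.4]
gripper_width: 0.36
grasp_force: 61.5
```

Request:
play_rows --pt "0 0 0 0 0 -5.5" --pt "3 -32 0 0 0 0" --pt "3 -32 0 0 0 0" --pt "3 -32 0 0 0 0" --pt "3 -32 0 0 0 0"

```text
time: 24.47
tool_pos: [0.5128, -0.1746, 0.1052]
tool_rot: [0.001, -0.053, 0.999, -0.0]
contact_force: [0.2, 0.5, -2.3]
gripper_width: 0.363
grasp_force: 61.4
```

Request:
play_rows --pt "3 -32 0 0 0 0" --pt "3 -32 0 0 0 0" --pt "3 -32 0 0 0 0" --pt "3 -32 0 0 0 0" --pt "3 -32 0 0 0 0"

```text
time: 24.88
tool_pos: [0.5144, -0.3358, 0.105]
tool_rot: [0.001, -0.052, 0.999, -0.0]
contact_force: [0.0, -0.3, -1.4]
gripper_width: 0.357
grasp_force: 61.4
```

Request:
play_rows --pt "2 -29 0 0 0 0" --pt "0 0 0 0 0 0" --pt "0 0 0 0 0 0" --pt "0 0 0 0 0 0"

```text
time: 25.22
tool_pos: [0.5155, -0.3628, 0.1044]
tool_rot: [0.0, -0.052, 0.999, 0.0]
contact_force: [-0.3, 0.3, -1.7]
gripper_width: 0.361
grasp_force: 61.4
```

Run:
```python
from h import *
s=say(); plan((514.4,-363.7,31,6)); w=grab("wrist")
cv2.imwrite("pics/w6.png",cv2.cvtColor(w["image"],cv2.COLOR_RGB2BGR))
```

```text
t 25.22 tcp [ 515.5 -362.8  104.4] x-axis yaw -174.0 down [ 0.  0. -1.] q6 -2.41 F [-0.3  0.3 -1.7] w 30.9 g 61.4
turn 0.0 shift [ 1.2 -0.8 73.4] rows>=2
```

View pics/w6.png

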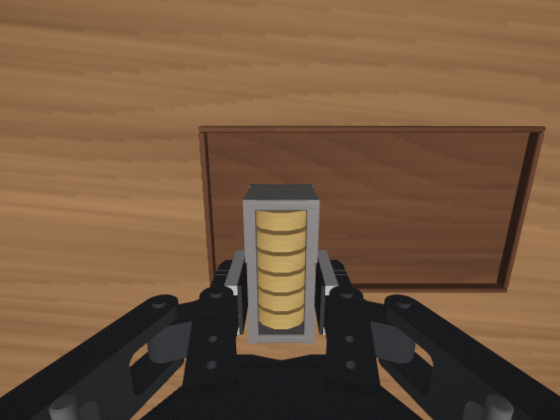

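The wrist view shows the cassette held over the tray (rim corners about (203,128) and (541,128)), aligned with it and inside it. I'll lower it.

Request:
play_rows --pt "0 0 34 0 0 0" --pt "0 0 30 0 0 0" --pt "0 0 9 0 0 0" --pt "0 0 0 0 0 0" --pt "0 0 0 0 0 0"

```text
time: 25.68
tool_pos: [0.5159, -0.3619, 0.0315]
tool_rot: [-0.0, -0.053, 0.999, 0.0]
contact_force: [-0.8, 0.7, -2.2]
gripper_width: 0.359
grasp_force: 63.2
```

Request:
play_rows --pt "0 0 0 0 0 0" --pt "0 0 0 0 0 0" --pt "0 0 0 0 0 0" --pt "0 0 0 0 0 0" --pt "0 0 0 0 0 0" --hand 50

```text
time: 26.1
tool_pos: [0.5157, -0.3631, 0.0313]
tool_rot: [0.0, -0.053, 0.999, -0.0]
contact_force: [0.1, -0.1, -0.4]
gripper_width: 0.582
grasp_force: 0.0
```

Request:
play_rows --pt "0 0 -15 0 0 0" --pt "0 0 -35 0 0 0" --pt "0 0 -35 0 0 0" --pt "0 0 -15 0 0 0" --pt "0 0 0 0 0 0"

```text
time: 26.52
tool_pos: [0.5184, -0.3655, 0.1384]
tool_rot: [0.004, -0.053, 0.999, -0.004]
contact_force: [1.3, -0.6, -0.1]
gripper_width: 0.588
grasp_force: 0.0
```

Request:
play_rows --pt "0 0 0 0 0 4" --pt "0 0 0 0 0 4" --pt "0 0 0 0 0 0" --pt "0 0 0 0 0 0" --hand 60

```text
time: 26.85
tool_pos: [0.5151, -0.3626, 0.1301]
tool_rot: [-0.001, 0.016, 1.0, 0.001]
contact_force: [-0.3, 0.8, 0.4]
gripper_width: 0.703
grasp_force: 0.0
```

Run:
```python
from h import *
s=say(); look(); plan((591.5,-42.3,131,-2),(591.5,-42.3,24,-2),(591.5,-42.3,104,-2),(508,-299,104,6))
```

```text
t 26.85 tcp [ 515.1 -362.6  130.1] x-axis yaw 178.1 down [-0.001  0.001 -1.   ] q6 -2.27 F [-0.3  0.8  0.4] w 60.0 g 0.0
brass [198. 223.] [474.5 255.1  61.4  21.6   9.3]
brass [195. 192.] [558.2 265.8  62.2  21.9   6.9]
brass [218. 189.] [567.8 203.6  62.3  22.    6.8]
brass [309. 182.] [592.5 -41.5  58.3  20.8  -1.8]
brass [312. 150.] [677.3 -45.8  57.5  19.1   1.2]
turn 0.1 shift [-65.1 322.8  -0.9] rows>=9
turn -0.0 shift [  0.   0. 107.] rows>=3
turn -0.0 shift [  0.   0. -80.] rows>=3
turn -8.0 shift [ 109.9 -246.6   -0. ] rows>=8
```

Request:
play_rows --pt "-7 36 0 0 0 0" --pt "-7 36 0 0 0 0" --pt "-7 36 0 0 0 0" --pt "-7 36 0 0 0 0" --pt "-7 36 0 0 0 0"

```text
time: 27.32
tool_pos: [0.5566, -0.1827, 0.1306]
tool_rot: [-0.0, 0.017, 1.0, 0.0]
contact_force: [-1.0, -0.5, -0.2]
gripper_width: 0.699
grasp_force: 0.0
```

Request:
play_rows --pt "-7 36 0 0 0 0" --pt "-7 36 0 0 0 0" --pt "-8 36 0 0 0 0" --pt "-8 35 0 0 0 0" --pt "0 0 0 0 0 0"

```text
time: 27.73
tool_pos: [0.5922, -0.0371, 0.1307]
tool_rot: [0.0, 0.014, 1.0, 0.001]
contact_force: [-0.6, 0.5, 0.9]
gripper_width: 0.703
grasp_force: 0.0
```

Request:
play_rows --pt "0 0 0 0 0 0" --pt "0 0 0 0 0 0" --pt "0 0 0 0 0 0"

```text
time: 27.98
tool_pos: [0.5913, -0.0435, 0.1308]
tool_rot: [-0.0, 0.018, 1.0, -0.0]
contact_force: [0.0, -0.3, -0.0]
gripper_width: 0.702
grasp_force: 0.0
```

Run:
```python
from h import *
s=say(); look(); f=grab("wrist")
for c in blobs(brass(f),300): print("brass",c.mean(0).round(),rect(f,c,.03))
plan((591.5,-42.3,24,-2),(591.5,-42.3,104,-2),(508,-299,104,6))
```

```text
t 27.98 tcp [591.3 -43.5 130.8] x-axis yaw 178.0 down [-0.001 -0.    -1.   ] q6 -1.73 F [ 0.  -0.3 -0. ] w 59.9 g 0.0
brass [198. 223.] [474.5 255.1  61.4  21.6   9.3]
brass [427. 213.] [ 513.2 -362.5   58.1   20.3    5.8]
brass [195. 192.] [558.2 265.8  62.2  21.9   6.9]
brass [218. 189.] [567.8 203.4  62.3  21.7   6.8]
brass [281. 306.] [675.9 -47.5  58.7  20.8   1.6]
brass [283. 211.] [591.2 -42.8  59.7  20.5  -1.3]
turn -0.1 shift [ -0.    1.5 106.9] rows>=3
turn -0.0 shift [  0.   0. -80.] rows>=3
turn -8.0 shift [ 109.9 -246.6   -0. ] rows>=8
```

Cassette 4 is in the tray, and cassette 5 is directly below the tool.

Request:
play_rows --pt "0 0 36 0 0 0" --pt "0 0 36 0 0 0" --pt "0 0 34 0 0 0" --pt "0 0 0 0 0 0" --pt "0 0 0 0 0 0"

```text
time: 28.5
tool_pos: [0.5896, -0.0429, 0.023]
tool_rot: [-0.003, 0.018, 1.0, 0.0]
contact_force: [0.9, -0.7, 1.0]
gripper_width: 0.7
grasp_force: 0.0
```

Request:
play_rows --pt "0 0 0 0 0 0" --pt "0 0 0 0 0 0" --pt "0 0 0 0 0 0" --pt "0 0 0 0 0 0" --pt "0 0 0 0 0 0" --hand 20

```text
time: 28.92
tool_pos: [0.5943, -0.0431, 0.0287]
tool_rot: [0.003, 0.017, 1.0, -0.001]
contact_force: [-2.2, -1.8, 6.8]
gripper_width: 0.363
grasp_force: 63.1
```

Request:
play_rows --pt "0 0 -30 0 0 0" --pt "0 0 -35 0 0 0" --pt "0 0 -15 0 0 0" --pt "0 0 0 0 0 -4" --pt "0 0 0 0 0 -4"

```text
time: 29.33
tool_pos: [0.5933, -0.0427, 0.1085]
tool_rot: [0.003, -0.054, 0.999, -0.001]
contact_force: [0.2, -0.1, -2.3]
gripper_width: 0.358
grasp_force: 62.1
```

Request:
play_rows --pt "13 -31 0 0 0 0" --pt "14 -31 0 0 0 0" --pt "14 -31 0 0 0 0" --pt "14 -31 0 0 0 0" --pt "14 -31 0 0 0 0"

```text
time: 29.75
tool_pos: [0.5389, -0.2051, 0.106]
tool_rot: [0.001, -0.053, 0.999, -0.0]
contact_force: [0.7, 0.2, -1.2]
gripper_width: 0.359
grasp_force: 62.0
```

Request:
play_rows --pt "14 -31 0 0 0 0" --pt "14 -31 0 0 0 0" --pt "13 -30 0 0 0 0" --pt "0 0 0 0 0 0" --pt "0 0 0 0 0 0"

```text
time: 30.17
tool_pos: [0.5078, -0.3012, 0.1059]
tool_rot: [0.001, -0.051, 0.999, -0.0]
contact_force: [0.6, -0.4, -1.6]
gripper_width: 0.363
grasp_force: 62.0
```

Run:
```python
from h import *
s=say(); plan((508,-299,31,6)); w=grab("wrist")
for c in blobs(brass(w),300): print("brass",c.mean(0).round(),rect(w,c,.034))
```

```text
t 30.17 tcp [ 507.8 -301.2  105.9] x-axis yaw -174.1 down [ 0.001 -0.001 -1.   ] q6 -2.33 F [ 0.6 -0.4 -1.6] w 31.0 g 62.0
turn -0.1 shift [-0.4  2.2 74.9] rows>=2
brass [281. 269.] [ 543.4 -298.5   92.2   33.4    5.7]
brass [192. 222.] [ 512.1 -363.    58.2   19.7    6. ]
```

Request:
play_rows --pt "0 2 34 0 0 0" --pt "0 0 30 0 0 0" --pt "0 0 10 0 0 0" --pt "0 0 0 0 0 0" --pt "0 0 0 0 0 0"

```text
time: 30.63
tool_pos: [0.5088, -0.2965, 0.0319]
tool_rot: [0.0, -0.053, 0.999, 0.0]
contact_force: [-0.8, 1.7, 1.9]
gripper_width: 0.358
grasp_force: 64.3
```

Request:
play_rows --pt "0 0 0 0 0 0" --pt "0 0 0 0 0 0" --pt "0 0 0 0 0 0" --pt "0 0 0 0 0 0" --pt "0 0 0 0 0 0" --hand 50

```text
time: 31.05
tool_pos: [0.508, -0.2976, 0.0311]
tool_rot: [0.0, -0.053, 0.999, 0.0]
contact_force: [-0.6, -0.8, 0.1]
gripper_width: 0.582
grasp_force: 0.0
```

Request:
play_rows --pt "0 0 -15 0 0 0" --pt "0 0 -35 0 0 0" --pt "0 0 -35 0 0 0" --pt "0 0 -15 0 0 0" --pt "0 0 0 0 0 0"

```text
time: 31.47
tool_pos: [0.5107, -0.2998, 0.137]
tool_rot: [0.004, -0.053, 0.999, -0.003]
contact_force: [0.9, -0.5, -0.4]
gripper_width: 0.583
grasp_force: 0.0
```

Request:
play_rows --pt "0 0 0 0 0 4.5" --pt "0 0 0 0 0 0" --pt "0 0 0 0 0 0" --pt "0 0 0 0 0 0" --hand 60

```text
time: 31.8
tool_pos: [0.5074, -0.2972, 0.1297]
tool_rot: [-0.001, -0.014, 1.0, 0.001]
contact_force: [0.4, 0.4, -0.2]
gripper_width: 0.702
grasp_force: 0.0
```

Run:
```python
from h import *
s=say(); look(); plan((676,-46.8,131,1.5))
```

```text
t 31.80 tcp [ 507.4 -297.2  129.7] x-axis yaw -178.4 down [-0.002  0.001 -1.   ] q6 -2.26 F [ 0.4  0.4 -0.2] w 59.9 g 0.0
brass [198. 223.] [474.5 255.1  61.4  21.6   9.3]
brass [195. 192.] [558.2 265.8  62.2  21.9   6.9]
brass [218. 189.] [567.8 203.4  62.3  21.7   6.8]
brass [312. 150.] [677.3 -45.8  57.5  19.1   1.2]
turn 0.1 shift [-175.   246.    -1.2] rows>=8
```

Request:
play_rows --pt "-19 27 0 0 0 0" --pt "-20 28 0 0 0 0" --pt "-20 28 0 0 0 0" --pt "-20 28 0 0 0 0" --pt "-20 28 0 0 0 0"

```text
time: 32.27
tool_pos: [0.6037, -0.1546, 0.1304]
tool_rot: [-0.0, -0.014, 1.0, 0.0]
contact_force: [0.3, -0.5, 0.6]
gripper_width: 0.697
grasp_force: 0.0
```

Request:
play_rows --pt "-20 28 0 0 0 0" --pt "-20 28 0 0 0 0" --pt "-19 27 0 0 0 0" --pt "-17 24 0 0 0 0" --pt "0 0 0 0 0 0"

```text
time: 32.68
tool_pos: [0.6782, -0.0426, 0.1304]
tool_rot: [0.0, -0.016, 1.0, 0.001]
contact_force: [-0.9, 0.0, 0.0]
gripper_width: 0.705
grasp_force: 0.0
```

Request:
play_rows --pt "0 0 0 0 0 0" --pt "0 0 0 0 0 0" --pt "0 0 0 0 0 0"

```text
time: 32.93
tool_pos: [0.6757, -0.048, 0.1305]
tool_rot: [-0.001, -0.013, 1.0, -0.0]
contact_force: [-0.2, -0.2, -0.1]
gripper_width: 0.704
grasp_force: 0.0
```

Run:
```python
from h import *
s=say(); f=grab("wrist")
for c in blobs(brass(f),300): print("brass",c.mean(0).round(),rect(f,c,.03))
plan((676,-46.8,24,1.5),(676,-46.8,104,1.5),(501.5,-236,104,6))
```

```text
t 32.93 tcp [675.7 -48.  130.5] x-axis yaw -178.5 down [-0.001 -0.    -1.   ] q6 -1.78 F [-0.2 -0.2 -0.1] w 60.1 g 0.0
brass [282. 212.] [675.7 -47.4  58.7  21.    1.5]
turn -0.0 shift [ -0.3   1.4 106.7] rows>=3
turn -0.0 shift [  0.   0. -80.] rows>=3
turn -4.5 shift [ 193.3 -169.9   -0. ] rows>=7
```

Request:
play_rows --pt "0 1 36 0 0 0" --pt "0 0 36 0 0 0" --pt "0 0 34 0 0 0" --pt "0 0 0 0 0 0" --pt "0 0 0 0 0 0"

```text
time: 33.4
tool_pos: [0.6739, -0.0466, 0.0226]
tool_rot: [-0.003, -0.013, 1.0, 0.001]
contact_force: [0.9, -0.4, 0.3]
gripper_width: 0.702
grasp_force: 0.0
```

Request:
play_rows --pt "0 0 0 0 0 0" --pt "0 0 0 0 0 0" --pt "0 0 0 0 0 0" --pt "0 0 0 0 0 0" --pt "0 0 0 0 0 0" --hand 20

```text
time: 33.82
tool_pos: [0.6789, -0.0467, 0.0291]
tool_rot: [0.003, -0.013, 1.0, -0.001]
contact_force: [-0.4, -0.3, 7.6]
gripper_width: 0.359
grasp_force: 63.6
```

Request:
play_rows --pt "0 0 -30 0 0 0" --pt "0 0 -35 0 0 0" --pt "0 0 -15 0 0 0" --pt "0 0 0 0 0 -4.5" --pt "0 0 0 0 0 0"

```text
time: 34.23
tool_pos: [0.6778, -0.0463, 0.1079]
tool_rot: [0.002, -0.053, 0.999, -0.001]
contact_force: [-0.1, -0.6, -1.8]
gripper_width: 0.354
grasp_force: 62.6
```

Request:
play_rows --pt "24 -21 0 0 0 0" --pt "24 -21 0 0 0 0" --pt "24 -21 0 0 0 0" --pt "24 -21 0 0 0 0" --pt "24 -21 0 0 0 0"

```text
time: 34.65
tool_pos: [0.5661, -0.1635, 0.1037]
tool_rot: [-0.001, -0.052, 0.999, 0.0]
contact_force: [0.4, 0.0, -1.1]
gripper_width: 0.356
grasp_force: 62.5
```

Request:
play_rows --pt "24 -22 0 0 0 0" --pt "24 -22 0 0 0 0" --pt "25 -21 0 0 0 0" --pt "0 0 0 0 0 0" --pt "0 0 0 0 0 0"

```text
time: 35.07
tool_pos: [0.5007, -0.236, 0.104]
tool_rot: [-0.001, -0.05, 0.999, 0.001]
contact_force: [0.4, 0.2, -1.8]
gripper_width: 0.357
grasp_force: 62.6
```

Run:
```python
from h import *
s=say(); plan((501.5,-236,31,6)); w=grab("wrist")
for c in blobs(brass(w),300): print("brass",c.mean(0).round(),rect(w,c,.034))
```

```text
t 35.07 tcp [ 500.7 -236.   104. ] x-axis yaw -174.2 down [-0.001  0.001 -1.   ] q6 -2.25 F [ 0.4  0.2 -1.8] w 30.5 g 62.6
turn -0.2 shift [-0.8 -0.1 73. ] rows>=2
brass [281. 266.] [ 535.1 -233.3   91.1   33.1    5.8]
brass [191. 223.] [ 505.9 -297.5   58.6   19.8    6. ]
brass [ 96. 223.] [ 512.  -362.    59.2   16.4    5.8]
brass [123. 219.] [ 506.5 -343.5   57.2    5.     6.1]
```

Request:
play_rows --pt "0 0 34 0 0 0" --pt "0 0 30 0 0 0" --pt "0 0 9 0 0 0" --pt "0 0 0 0 0 0" --pt "0 0 0 0 0 0"

```text
time: 35.53
tool_pos: [0.5032, -0.2345, 0.0322]
tool_rot: [-0.0, -0.053, 0.999, 0.0]
contact_force: [0.2, 1.1, 0.6]
gripper_width: 0.355
grasp_force: 64.9
```

Request:
play_rows --pt "0 0 0 0 0 0" --pt "0 0 0 0 0 0" --pt "0 0 0 0 0 0" --pt "0 0 0 0 0 0" --pt "0 0 0 0 0 0" --hand 50

```text
time: 35.95
tool_pos: [0.5023, -0.2353, 0.0321]
tool_rot: [0.0, -0.053, 0.999, -0.0]
contact_force: [-1.0, 0.0, 0.8]
gripper_width: 0.584
grasp_force: 0.0
```

Request:
play_rows --pt "0 0 -15 0 0 0" --pt "0 0 -35 0 0 0" --pt "0 0 -35 0 0 0" --pt "0 0 -35 0 0 0" --pt "0 0 -30 0 0 0"

```text
time: 36.37
tool_pos: [0.5025, -0.2356, 0.1847]
tool_rot: [0.001, -0.053, 0.999, -0.001]
contact_force: [1.1, -0.1, 0.1]
gripper_width: 0.589
grasp_force: 0.0
```

Request:
play_rows --pt "35 0 0 0 0 0" --pt "35 0 0 0 0 0" --pt "35 0 0 0 0 0" --pt "0 0 0 0 0 0" --pt "0 0 0 0 0 0"

```text
time: 36.78
tool_pos: [0.3967, -0.2465, 0.1819]
tool_rot: [0.0, -0.052, 0.999, -0.0]
contact_force: [0.4, -1.1, 0.3]
gripper_width: 0.586
grasp_force: 0.0
```

Request:
play_rows --pt "0 0 0 0 0 0" --pt "0 0 0 0 0 0" --pt "0 0 0 0 0 0"

```text
time: 37.03
tool_pos: [0.3987, -0.2465, 0.1823]
tool_rot: [0.0, -0.053, 0.999, -0.0]
contact_force: [-1.2, 0.6, -0.1]
gripper_width: 0.588
grasp_force: 0.0
```

Run:
```python
from h import *
s=say(); angle(); f=look(); g=grab("side")
a=np.vstack([f["image"][60:330,100:500],cv2.resize(g["image"],(400,300))])
cv2.imwrite("pics/end.png",cv2.cvtColor(a,cv2.COLOR_RGB2BGR))
```

```text
t 37.03 tcp [ 398.7 -246.5  182.3] x-axis yaw -173.9 down [ 0. -0. -1.] q6 -2.39 F [-1.2  0.6 -0.1] w 50.2 g 0.0
pointer rad 1.07
brass [198. 223.] [474.5 255.1  61.4  21.6   9.3]
brass [380. 217.] [ 502.  -234.6   58.5   20.4    6. ]
brass [403. 215.] [ 507.5 -297.3   59.5   20.3    5.1]
brass [427. 213.] [ 513.2 -362.5   58.1   20.3    5.8]
brass [195. 192.] [558.2 265.8  62.2  21.9   6.9]
brass [218. 189.] [567.8 203.4  62.3  21.7   6.8]
```

View pics/end.png

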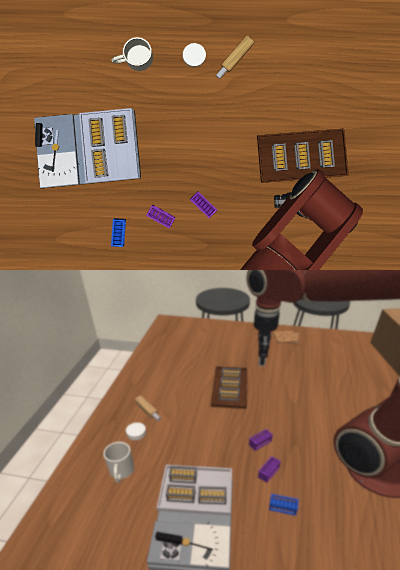

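The final views show three cassettes on the pan (top view around (100,140)) and three in the tray around (303,155). The pointer is on the band, the plunger is at rest, and the mug, puck, handle and look-alikes haven't moved. Handing in.

```bash
python3 -c "
from plant import manip
print(manip.job_done())"
```

```text
the job is handed in; nothing more can be done
None
```

Job handed in at about 37 s: the scale is unlocked with its plunger in the rest notch, three cassettes on the pan put the pointer at about 1.07 rad (inside the band, near its lower edge), and the other three are in the tray.

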